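# Hang the small clipboard on the desk rail with an S-hook

### The arm

A 6-joint arm with a two-finger parallel gripper is mounted at the origin on a cart in front of the work surface, level with it; the furniture and walls round the work are solid. World frame = base frame: x ahead of the robot, y to its left, z up, the work surface at z = 0. Lengths are in m, angles in rad, forces in N, time in s.
With the tool pointing down it reaches from about 0.35 to 0.85 m from the base axis. Payload 8.1 kg.
Tool frame: the origin (TCP) lies midway between the tips of the shut fingers; the grasp point (between the pads) lies 19 mm behind it; z points along the fingers, y is the line along which they close (so a half turn about z gives the same grasp; the last joint's range is limited). The gripper opens to 93 mm and grips with 3 to 60 N. Pads are 15 mm wide; open, the fingers measure 128 mm over their backs; the gripper's body (75 mm by 188 mm) begins 65 mm behind the grasp point.
Start: joints at [1.261, 0.13, 1.488, -0, 1.523, -0.085], TCP at [0.134, 0.585, 0.219] pointing down, gripper open.
Joint ranges: [-2.96, 2.96], [-0.89, 2.26], [0.02, 2.5], [-1.34, 4.48], [0, 2.73], [-2.66, 2.66]. Speed limits (rad/s): [2.39, 2.39, 2.79, 3.14, 3.14, 3.14].

### API

Orientations are given as a rotation vector (axis times angle).
In Python, from bench import arm gives the robot as it stands.
- The arm moves only by the tool move_arm, never from a script. Its argument "targets" is a list of rows, each an object of numbers: "tx", "ty", "tz": the shift along the tool's x, y, z in units of 10 cm (1.0 is 10 cm); "yaw": the turn about the tool's z in units of 180 degrees (1.0 is 180 degrees); "gripper": the opening, from 0 (shut) to 1 (fully open). In form: [{"tx": .., "ty": .., "tz": .., "yaw": .., "gripper": ..}, ...]. A call has 1 to 12 rows; each row shifts and turns the commanded pose from where the row before left it, along the tool's axes as they then stand; what a row does not reach is not made up. A row lasts 1/8 s, in which the tool goes at most 62.5 mm and 10.7 degrees, less where a joint would pass 70% of its speed; a pose out of reach is approached as far as the arm can. A call with a number of a shift or a turn outside -1 to 1 is refused whole. A call with a gripper value outside its range is refused whole. The fingers move at their own pace and stop on an object; the grip force is fixed at half the most. Time passes only in rows, so rows that do not move let the fingers close. It gives the time, the measured TCP pose, the force, the opening and the grip force at its end, in the units of the state.
- arm.get_state(): the state, without advancing time (a new reading comes with each control period).
- arm.grab_frame(name): name is "scene" or "top" or "wrist"; returns a dict with "color" (400x640x3 uint8, red, green, blue), "K" (3x3 intrinsics, pixels), "k1" (the pictures are not rectified: a ray, as slopes to the right and down, at radius r is drawn at 1 + k1 r^2 times it, then the intrinsics apply), "R" (3x3) and "t" (3): a world point X has camera coordinates R X + t; the wrist camera has in their place "mount" (4x4, takes a point from camera to tool coordinates, whose origin is the TCP and whose axes are the flange's). Camera axes: x right, y down, z forward; pixel columns grow to the right and rows downward; lengths in m; the calibration is good to about 2 mm. A picture is of the moment at which its call begins: read the wrist's pose just before it. There is no depth.
- arm.finish_job(): hands the job in; it is judged then, once.
The state is a dict: "t": time; "q": joint angles; "joint_velocities": joint speeds; "effort": joint torques, N m; "ee_pos": TCP position; "eef_rot": TCP orientation; "contact_force": force on the tool from outside, world axes, zero at the start; "wrist_torque": the same for the moment, N m; "finger_gap": finger opening in m; "finger_force": force on a finger pad.
Only numpy, scipy, OpenCV 4.12 (cv2) and the standard library are available. Lean on these libraries where they do the work, as an engineer would, in place of code of your own. Each camera call takes 0.05 s, during which the arm holds its last target. There are 200 camera calls.

### The job

Take the S-hook off the bar of the little desk rail and, from the robot's side, put its lower end through the hole in the tongue of the letter clip on the small blue clipboard while the clipboard still leans in its slotted stand; the clip was pushed on by hand and is seldom in the middle, so feel for the hole gently. Then draw the clipboard up out of the stand on the hook and hang the hook back over the bar, so that the clipboard hangs freely and still. Press and pull gently throughout, do not drop the clipboard, and leave the mug, the pen pot and the stapler where they are.

Things in the scene. Friction and masses are not known exactly. Their poses are not given: they have to be found in the camera images.
- rail_stand: Desk rail, fixed: oak base 85 x 230 x 12 mm, two dark posts 12 mm thick (ball ends 17 mm) 190 mm apart, between them a level steel bar 8 mm thick with its centre line 262 mm above the desk. Origin at the centre of the base's underside; x across the bar (it points away from the robot), y along the bar, z up. Nothing stands behind or before the bar.
- rail_mid (a point): Middle of the bar, on its centre line; same axes as the rail.
- s_hook: S-hook, 45 g, hanging on the bar within 40 mm of its middle. It lies in one upright plane (its x-z plane) square across the bar, x as the rail's x. Origin: centre of the upper bend. Upper hook: half ring and two 22 mm legs at x = -12 (free end) and x = +12 mm, in a flat black sleeve 7 mm thick, 12 mm wide (y). It is 31 mm over the legs and 17 mm clear inside, where the bar passes.
- hook_grip (a point): Between the two sleeved legs, 4 mm below the origin of s_hook and 8.5 mm below the bar's centre line while it hangs; same axes. Grip here from above, one finger on each flat leg, closing along x, across the bar. To come off or go on, the hook must be more than 26 mm higher than hung, and pass over the bar on the rail's +x side.
- hook_tip (a point): End of the S-hook's lower prong (centre of its round end, radius 2.5 mm): x = +16.7, z = -64.9 mm from the origin of s_hook. From the leg at x = +12 a 5 mm wire slants down to x = -12, z = -62, goes round a bend of 12 mm radius (lowest wire centre x = 0, z = -74) and ends in this straight 12 mm prong, which points to +x and 35 deg upward.
- hook_seat (a point): Inside of the S-hook's lower bend, where a hung thing rests: x = 0, z = -71.5 mm from the origin of s_hook.
- board_stand: Light wooden stand, fixed: base 100 x 140 x 20 mm with two leaning slats that form a slot for the clipboard, 5.5 mm wide and 30 mm deep, closed at both ends. The slot leans 30 deg from upright towards the robot (to the stand's -x). Origin at the centre of the base's underside; the slot's foot lies at x = +24 mm.
- clipboard: Small blue clipboard, about 0.15 kg with its clip, standing in the slot and leaning towards the robot, paper side away from it. Board 4 x 106 x 120 mm; origin at the middle of its lower edge; x out of the paper side, y along the top edge, z up the board. In the loose slot it tips back up to about 10 mm at the clip under a touch, then stands firm. To come out it is drawn 35 mm or more along its z.
- tongue_mid (a point): On the board's middle line, 152 mm up from its lower edge; same axes as clipboard. A steel letter clip sits on the top edge; its flat tongue, 3 mm thick (x = -1.5 to 1.5) and 72 mm wide, reaches from 22 mm below to 12 mm above this height and has one round 8 mm hole at this height, up to 17 mm along y to either side of this point (not measured: see or feel). The clip shifts only above 15 N.
- board_center (a point): Centre of the board, 60 mm up from the clipboard's origin; same axes.
- mug_2: Green mug, bystander, 86 x 118 x 96 mm, origin at the centre of its underside.
- pen_pot_1: Dark pot full of pens, bystander, 79 x 88 x 147 mm, origin at the centre of its underside.
- stapler: Red stapler, bystander, 36 x 147 x 47 mm, origin at the centre of its underside.

How it is judged:
By the outcome, as a careful person would: the job done as asked, in the order asked, and still so for the second after the job is handed in, with the robot touching nothing.
It also fails if it takes over 72 s, if anything falls off the work surface, if the arm or the gripper's body presses on something with over 40 N, if the wrist force passes 120 N, or if a joint passes its speed limit or range.

## Working session

There is one attempt and no reset: what is moved stays moved. The work goes in short steps, Python scripts to look and compute and a tool call to move; the robot and the scene stay as the last step left them, time stands still between calls to the robot, and variables do not carry over. Pictures are saved under pics/ and viewed, at most 10 in all, crops included, and the job is handed in when it is done.

Besides the shell and the picture viewer there is one more tool, called after "Emit:" as a command line: name --argument value ..., lists and objects as JSON in quotes. move_arm: Moves the arm, as the interface text tells. Shifts and turns lie within -1 to 1; 1 stands for 10 cm of shift or 180 degrees of turn. Its arguments: {"type":"object","properties":{"targets":{"type":"array","items":{"type":"object","properties":{"tx":{"type":"number","minimum":-1,"maximum":1},"ty":{"type":"number","minimum":-1,"maximum":1},"tz":{"type":"number","minimum":-1,"maximum":1},"yaw":{"type":"number","minimum":-1,"maximum":1},"gripper":{"type":"number"}}}}},"required":["targets"]}

```bash
mkdir -p pics; ls; python3 - <<'E'
from bench import arm
import cv2,numpy as np
s=arm.get_state();print({k:np.round(v,3).tolist() for k,v in s.items()})
for n in("scene","top","wrist"):
    f=arm.grab_frame(n);cv2.imwrite(f"pics/{n}0.png",f["color"][:,:,::-1]);print(n,f["K"],f["k1"],f.get("R"),f.get("t"),f.get("mount"))
a=cv2.imread("pics/scene0.png");b=cv2.imread("pics/top0.png")
cv2.imwrite("pics/st.png",cv2.resize(np.vstack([a,b]),(480*1,600)))
E
```

```text
pics
{'t': 0.0, 'q': [1.261, 0.131, 1.489, -0.0, 1.523, -0.085], 'joint_velocities': [0.0, 0.001, -0.001, 0.001, 0.001, 0.001], 'effort': [0.0, -55.983, -49.176, 0.077, 0.035, -0.0], 'ee_pos': [0.134, 0.584, 0.218], 'eef_rot': [-0.352, -3.121, 0.003], 'contact_force': [-0.837, -0.09, 0.007], 'wrist_torque': [-0.044, 0.029, 0.025], 'finger_force': 0.0, 'finger_gap': 0.093}
scene [[446.82710587   0.         316.93647275]
 [  0.         446.82710587 194.6388753 ]
 [  0.           0.           1.        ]] -0.10282654694607173 [[ 0.49217555 -0.87045716  0.00821909]
 [-0.40333345 -0.23640044 -0.88398923]
 [ 0.77141776  0.43176285 -0.467435  ]] [-0.47886915  0.3517462   0.78985381] None
top [[456.28712201   0.         322.23421535]
 [  0.         456.28712201 199.44434287]
 [  0.           0.           1.        ]] -0.07009764585899064 [[ 0.0063833  -0.99996132  0.00605113]
 [-0.99718719 -0.00681727 -0.07464071]
 [ 0.07467907 -0.00555766 -0.99719213]] [-0.17295125  0.62567971  1.42024028] None
wrist [[353.55852073   0.         323.3565294 ]
 [  0.         353.55852073 196.03448137]
 [  0.           0.           1.        ]] -0.015238968598936442 None None [[ 7.27230919e-04 -9.54134729e-01 -2.99376670e-01  8.32639133e-02]
 [ 9.99999529e-01  8.86268084e-04 -3.95450259e-04  1.48106019e-03]
 [ 6.42640813e-04 -2.99376241e-01  9.54134924e-01 -1.65681479e-01]
 [ 0.00000000e+00  0.00000000e+00  0.00000000e+00  1.00000000e+00]]
```

View pics/scene0.png

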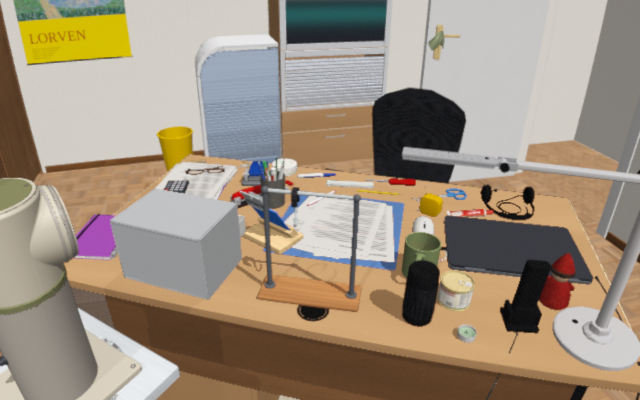

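View pics/top0.png

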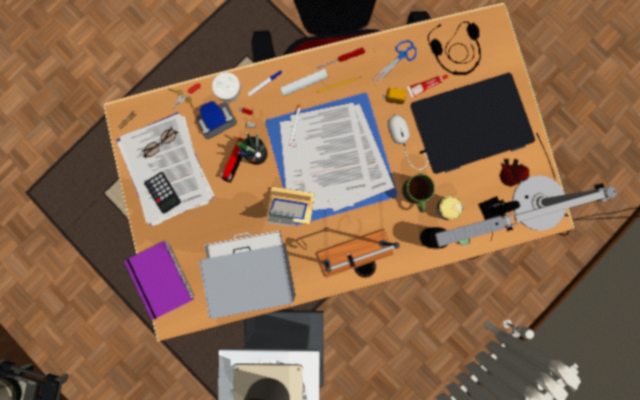

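The scene view shows the rail (posts at (268,285) and (352,295), bar about y=195), and the leaning clipboard at about (268,215). In the top view the rail is at (358,253), the clipboard stand at (290,207), and a grey box at (247,275). The lamp arm ends near (440,240). I'll zoom in on both.

```bash
cat > h.py <<'E'
from bench import arm
import cv2,numpy as np
from scipy.spatial.transform import Rotation as Ro
def cam(n,f=None,s=None):
    s=s or arm.get_state(); f=f or arm.grab_frame(n)
    if n=="wrist":
        T=np.eye(4);T[:3,:3]=Ro.from_rotvec(s["eef_rot"]).as_matrix();T[:3,3]=s["ee_pos"]
        M=np.linalg.inv(T@f["mount"]); f["R"]=M[:3,:3];f["t"]=M[:3,3]
    return f
def ray(f,u,v):
    K=f["K"];d=np.array([(u-K[0,2])/K[0,0],(v-K[1,2])/K[1,1]]);p=d.copy()
    for _ in range(20): p=d/(1+f["k1"]*(p@p))
    w=f["R"].T@np.r_[p,1];return -f["R"].T@f["t"],w/np.linalg.norm(w)
def proj(f,X):
    c=f["R"]@np.asarray(X,float)+f["t"];p=c[:2]/c[2];p=p*(1+f["k1"]*(p@p))
    return np.array([f["K"][0,0]*p[0]+f["K"][0,2],f["K"][1,1]*p[1]+f["K"][1,2]])
def onz(f,u,v,z): o,d=ray(f,u,v);return o+d*(z-o[2])/d[2]
def onplane(f,u,v,P,n): o,d=ray(f,u,v);return o+d*((P-o)@n)/(d@n)
def tri(*a):
    A=np.zeros((3,3));b=np.zeros(3);L=[]
    for f,u,v in a:
        o,d=ray(f,u,v);M=np.eye(3)-np.outer(d,d);A+=M;b+=M@o;L.append((o,M))
    X=np.linalg.solve(A,b);return X,[1e3*np.linalg.norm(M@(X-o)) for o,M in L]
def save(f,name,x0,y0,x1,y1,k):
    c=cv2.resize(f["color"][y0:y1,x0:x1,::-1],None,fx=k,fy=k,interpolation=cv2.INTER_CUBIC);cv2.imwrite("pics/"+name,c);return c
E
python3 - <<'E'
from h import *
f=cam("scene");g=cam("top")
a=save(f,"a.png",230,150,380,320,3.5);b=save(g,"b.png",260,180,410,280,3.5)
h=max(a.shape[0],b.shape[0])
P=lambda i:cv2.copyMakeBorder(i,0,h-i.shape[0],0,0,cv2.BORDER_CONSTANT)
m=np.hstack([P(a),P(b)]);print(m.shape)
k=800/m.shape[1]
a=cv2.resize(f["color"][150:320,230:380,::-1],(525,595),interpolation=3)[:, :]
b=cv2.resize(g["color"][180:280,260:410,::-1],(795,530),interpolation=3)
cv2.imwrite("pics/a.png",a);cv2.imwrite("pics/b.png",b)
E
```

```text
(595, 1050, 3)
```

View pics/a.png

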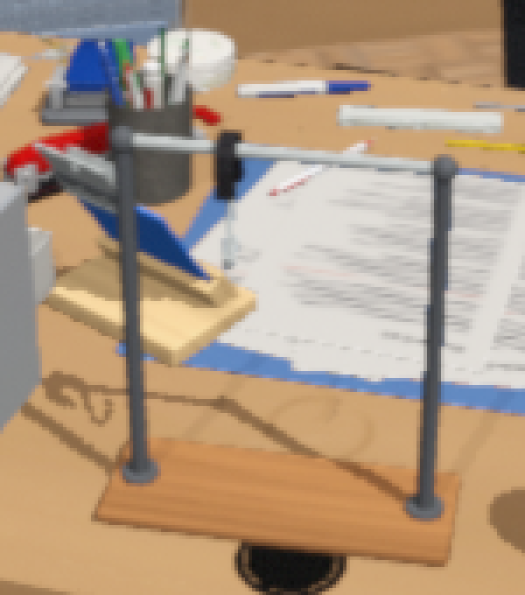

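View pics/b.png

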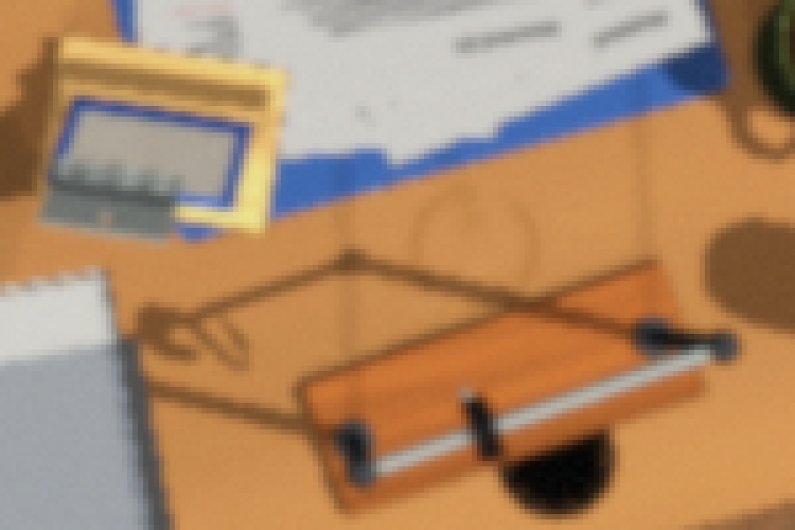

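```bash
python3 - <<'E'
from h import *
np.set_printoptions(precision=4,suppress=True)
f=cam("scene");g=cam("top")
S=lambda x,y:(f,230+x/3.5,150+y/3.5); T=lambda x,y:(g,260+x/5.3,180+y/5.3)
for n,a,b in [("ballL",(122,139),(365,475)),("ballR",(447,170),(728,347))]:
    print(n,tri(S(*a),T(*b)),onz(*S(*a),.262),onz(*T(*b),.262))
print("barL/R top",onz(*T(372,470),.262),onz(*T(720,350),.262))
print("hook top",onz(*T(478,415),.27),onz(*T(465,395),.26),onz(*T(492,450),.26))
for n,p in [("baseS",(110,443)),("",(460,478)),("",(450,560)),("",(95,518))]: print("rail base",onz(*S(*p),.012))
for n,p in [("",(300,383)),("",(650,262)),("",(705,390)),("",(345,512))]: print("rail base top",onz(*T(*p),.012))
for p in [(60,38),(288,72),(268,232)]: print("stand top",onz(*T(*p),.02))
print("stand scene",[onz(*S(*p),.02) for p in [(255,298),(175,350),(50,290)]])
print("tongue pts z.15",[onz(*T(*p),.15) for p in [(38,222),(170,242),(178,200),(50,180),(107,217)]])
print("board low corners",[onz(*T(*p),.05) for p in [(72,97),(250,125),(235,203)]])
for a,b in [((240,208),(285,247)),((200,251),(293,300)),((116,222),(210,317)),((150,188),(201,265))]:
    print("box",tri((f,*a),(g,*b)),onz(g,*b,.12))
print("lamp",tri((f,405,155),(g,440,240)),tri((f,505,165),(g,510,222)))
E
```

```text
ballL (array([ 0.4249, -0.1855,  0.2651]), [np.float64(0.547518121648022), np.float64(0.547518121647911)]) [ 0.4294 -0.1815  0.262 ] [ 0.425 -0.186  0.262]
ballR (array([ 0.4886, -0.3651,  0.2638]), [np.float64(0.6403804132626549), np.float64(0.6403804132625954)]) [ 0.4913 -0.3632  0.262 ] [ 0.4889 -0.3659  0.262 ]
barL/R top [ 0.4275 -0.1895  0.262 ] [ 0.4874 -0.3619  0.262 ]
hook top [ 0.4552 -0.2412  0.27  ] [ 0.4645 -0.2354  0.26  ] [ 0.4375 -0.2489  0.26  ]
rail base [ 0.4448 -0.1458  0.012 ]
rail base [ 0.5312 -0.3687  0.012 ]
rail base [ 0.4558 -0.3964  0.012 ]
rail base [ 0.3771 -0.1825  0.012 ]
rail base top [ 0.4599 -0.1521  0.012 ]
rail base top [ 0.5333 -0.3618  0.012 ]
rail base top [ 0.4569 -0.3947  0.012 ]
rail base top [ 0.3834 -0.1795  0.012 ]
stand top [ 0.6651 -0.0066  0.02  ]
stand top [ 0.6456 -0.1436  0.02  ]
stand top [ 0.5497 -0.1324  0.02  ]
stand scene [array([ 0.6401, -0.1441,  0.02  ]), array([ 0.5503, -0.1294,  0.02  ]), array([0.5687, 0.0002, 0.02  ])]
tongue pts z.15 [array([ 0.5515, -0.01  ,  0.15  ]), array([ 0.5412, -0.0819,  0.15  ]), array([ 0.564,
[... 242 characters left out ...]
0643,  0.1596]), [np.float64(1.7820782095521965), np.float64(1.7820782095522743)]) [ 0.479 -0.06   0.12 ]
box (array([ 0.3252, -0.0834,  0.1364]), [np.float64(3.256498774333781), np.float64(3.2564987743337586)]) [ 0.3251 -0.0849  0.12  ]
box (array([0.284 , 0.1445, 0.1595]), [np.float64(4.709705093105665), np.float64(4.7097050931055655)]) [0.2732 0.1572 0.12  ]
box (array([0.4263, 0.1739, 0.1756]), [np.float64(2.437045744004332), np.float64(2.4370457440042017)]) [0.4241 0.1865 0.12  ]
lamp (array([ 0.5043, -0.4487,  0.3701]), [np.float64(2.0724279279987994), np.float64(2.0724279279988065)]) (array([ 0.5483, -0.6198,  0.3731]), [np.float64(2.5348113929219633), np.float64(2.5348113929219513)])
```

Rail middle is about (0.457,-0.274), yaw 19.2°, with the hook 32 mm to +y of it at (0.4465,-0.244). The stand is at (0.607,-0.07), yaw -7.7°, and the hole at about (0.554,-0.048,0.15). I'll raise, turn and fly over the rail.

Emit:
move_arm --targets '[{"tz":-0.3,"yaw":0.0536,"gripper":1},{"tz":-0.3,"yaw":0.0536,"gripper":1},{"tz":-0.3,"yaw":0.0536,"gripper":1},{"tz":-0.3,"yaw":0.0536,"gripper":1},{"tz":-0.3,"yaw":0.0536,"gripper":1},{"tz":-0.3,"yaw":0.0536,"gripper":1}]'

```text
schema error: expected keys tx, ty, tz, yaw, gripper
```

Emit:
move_arm --targets '[{"tx":-0.466,"ty":0.256,"gripper":1},{"tx":-0.466,"ty":0.256,"gripper":1},{"tx":-0.466,"ty":0.256,"gripper":1},{"tx":-0.466,"ty":0.256,"gripper":1},{"tx":-0.466,"ty":0.256,"gripper":1},{"tx":-0.466,"ty":0.256,"gripper":1},{"tx":-0.466,"ty":0.256,"gripper":1},{"tx":-0.466,"ty":0.256,"gripper":1}]'

```text
schema error: expected keys tx, ty, tz, yaw, gripper
```

Emit:
move_arm --targets '[{"tx":-0.512,"ty":-0.182,"gripper":1},{"tx":-0.512,"ty":-0.182,"gripper":1},{"tx":-0.512,"ty":-0.182,"gripper":1},{"tx":-0.512,"ty":-0.182,"gripper":1},{"tx":-0.512,"ty":-0.182,"gripper":1},{"tx":-0.512,"ty":-0.182,"gripper":1},{"tx":-0.512,"ty":-0.182,"gripper":1},{"tx":-0.512,"ty":-0.182,"gripper":1},{"gripper":1}]'

```text
schema error: expected keys tx, ty, tz, yaw, gripper
```

All keys are required in each row.

Emit:
move_arm --targets '[{"tx":0,"ty":0,"tz":-0.3,"yaw":0.0536,"gripper":1},{"tx":0,"ty":0,"tz":-0.3,"yaw":0.0536,"gripper":1},{"tx":0,"ty":0,"tz":-0.3,"yaw":0.0536,"gripper":1},{"tx":0,"ty":0,"tz":-0.3,"yaw":0.0536,"gripper":1},{"tx":0,"ty":0,"tz":-0.3,"yaw":0.0536,"gripper":1},{"tx":0,"ty":0,"tz":-0.3,"yaw":0.0536,"gripper":1}]'

```text
t: 1.1
ee_pos: [0.1337, 0.5848, 0.3996]
eef_rot: [-1.826, -2.556, 0.0]
contact_force: [0.9, -0.1, -0.7]
finger_gap: 0.0932
finger_force: 0.0
```

Emit:
move_arm --targets '[{"tx":-0.466,"ty":0.256,"tz":0,"yaw":0,"gripper":1},{"tx":-0.466,"ty":0.256,"tz":0,"yaw":0,"gripper":1},{"tx":-0.466,"ty":0.256,"tz":0,"yaw":0,"gripper":1},{"tx":-0.466,"ty":0.256,"tz":0,"yaw":0,"gripper":1},{"tx":-0.466,"ty":0.256,"tz":0,"yaw":0,"gripper":1},{"tx":-0.466,"ty":0.256,"tz":0,"yaw":0,"gripper":1},{"tx":-0.466,"ty":0.256,"tz":0,"yaw":0,"gripper":1},{"tx":-0.466,"ty":0.256,"tz":0,"yaw":0,"gripper":1}]'

```text
t: 2.1
ee_pos: [0.451, 0.2991, 0.3988]
eef_rot: [1.819, 2.561, 0.001]
contact_force: [0.8, 0.3, -0.3]
finger_gap: 0.093
finger_force: 0.0
```

Emit:
move_arm --targets '[{"tx":-0.512,"ty":-0.182,"tz":0,"yaw":0,"gripper":1},{"tx":-0.512,"ty":-0.182,"tz":0,"yaw":0,"gripper":1},{"tx":-0.512,"ty":-0.182,"tz":0,"yaw":0,"gripper":1},{"tx":-0.512,"ty":-0.182,"tz":0,"yaw":0,"gripper":1},{"tx":-0.512,"ty":-0.182,"tz":0,"yaw":0,"gripper":1},{"tx":-0.512,"ty":-0.182,"tz":0,"yaw":0,"gripper":1},{"tx":-0.512,"ty":-0.182,"tz":0,"yaw":0,"gripper":1},{"tx":0,"ty":0,"tz":0,"yaw":0,"gripper":1}]'

```text
t: 3.1
ee_pos: [0.4472, -0.0832, 0.3984]
eef_rot: [-1.826, -2.556, 0.001]
contact_force: [0.5, 0.4, 0.6]
finger_gap: 0.093
finger_force: 0.0
```

```bash
python3 - <<'E'
from h import *
np.set_printoptions(precision=4,suppress=True)
f=cam("wrist");cv2.imwrite("pics/w1.png",f["color"][:,:,::-1])
for X in [(.554,-.0475,.15),(.4465,-.244,.262),(.555,-.0625,.152),(.425,-.186,.262)]: print(X,proj(f,X))
import pickle;pickle.dump(f,open("w1.pkl","wb"))
E
```

```text
(0.554, -0.0475, 0.15) [417.1001 160.3587]
(0.4465, -0.244, 0.262) [270.3247 328.6163]
(0.555, -0.0625, 0.152) [413.2909 172.6178]
(0.425, -0.186, 0.262) [265.8071 274.8921]
```

View pics/w1.png

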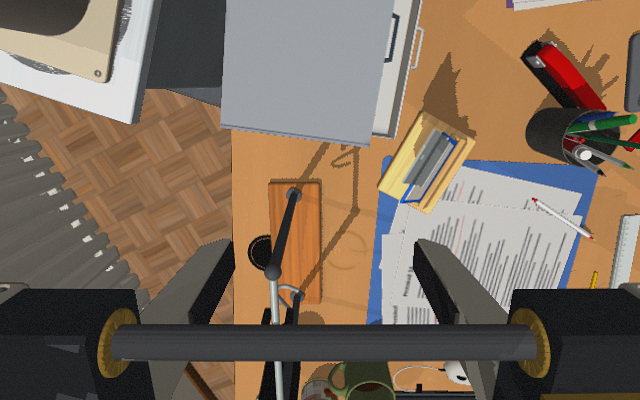

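The wrist view shows the ball end at (272,271), predicted at (266,275). The clip tongue is near (430,155), with the box and its tray at top left. I'll zoom on the clip.

```bash
python3 - <<'E'
from h import *
import pickle;f=pickle.load(open("w1.pkl","rb"))
a=cv2.resize(f["color"][105:215,375:480,::-1],(525,550),interpolation=3)
b=cv2.resize(f["color"][260:370,245:300,::-1],(275,550),interpolation=3)
cv2.imwrite("pics/w1c.png",np.hstack([a,b]))
E
```

```text
(no output)
```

View pics/w1c.png

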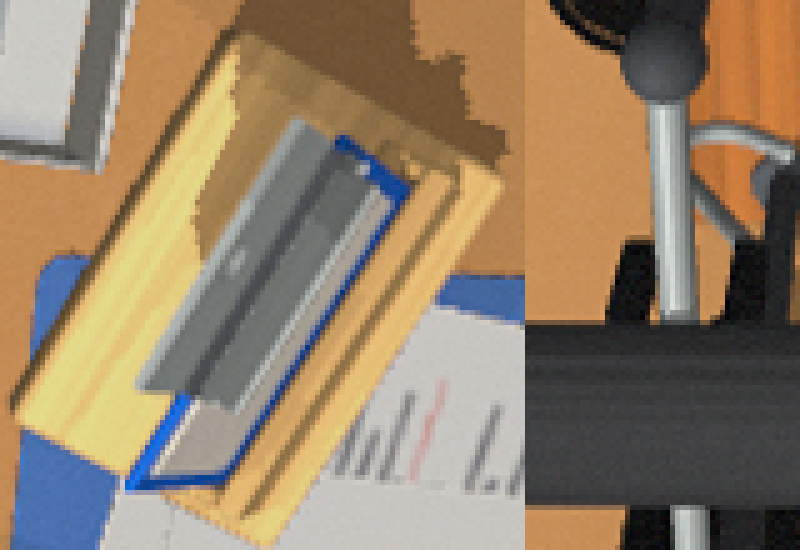

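The hole is visible at pixel (422,157), central on the tongue. The two hook legs are at (267,314) and (291,314), astride the bar. I'll triangulate the hole and move over the hook.

```bash
python3 - <<'E'
from h import *
np.set_printoptions(precision=4,suppress=True)
import pickle;w=pickle.load(open("w1.pkl","rb"));g=cam("top");f=cam("scene")
print("hole w,top",tri((w,422.4,157.4),(g,280.2,220.9)))
print("+y corner all",tri((w,434.4,129),(g,267.2,221.9),(f,240,191.4)))
print("-y corner",tri((w,402.6,182.6),(g,292.1,225.7)))
print("w z.16 corners",onz(w,434.4,129,.164),onz(w,402.6,182.6,.164),"hole",onz(w,422.4,157.4,.153))
print("ballL wrist",onz(w,272,271,.262), "wrist/top",tri((w,272,271),(g,328.9,269.6)))
print("stand corners w",[onz(w,375+x/5,105+y/5,.02) for x,y in[(240,30),(500,185),(270,545),(18,415)]])
E
```

```text
hole w,top (array([ 0.5563, -0.0448,  0.1515]), [np.float64(3.2946570392046794), np.float64(3.2946570392046874)])
+y corner all (array([ 0.5535, -0.0091,  0.1576]), [np.float64(3.143843003147627), np.float64(2.8584301982182208), np.float64(0.622513474990885)])
-y corner (array([ 0.5433, -0.0796,  0.1586]), [np.float64(3.643031476595984), np.float64(3.64303147659608)])
w z.16 corners [ 0.5536 -0.0068  0.164 ] [ 0.544  -0.0759  0.164 ] hole [ 0.5575 -0.0419  0.153 ]
ballL wrist [ 0.4295 -0.18    0.262 ] wrist/top (array([ 0.427 , -0.1858,  0.2532]), [np.float64(2.720861326395539), np.float64(2.720861326395471)])
stand corners w [array([0.5741, 0.0106, 0.02  ]), array([ 0.6689, -0.006 ,  0.02  ]), array([ 0.65  , -0.1376,  0.02  ]), array([ 0.5553, -0.1232,  0.02  ])]
```

Emit:
move_arm --targets '[{"tx":-0.507,"ty":-0.179,"tz":0,"yaw":0,"gripper":1},{"tx":-0.507,"ty":-0.179,"tz":0.23,"yaw":0,"gripper":1},{"tx":-0.507,"ty":-0.179,"tz":0.46,"yaw":0,"gripper":1},{"tx":0,"ty":0,"tz":0,"yaw":0,"gripper":1}]'

```text
t: 3.75
ee_pos: [0.4459, -0.2351, 0.3307]
eef_rot: [-1.817, -2.555, 0.001]
contact_force: [-0.1, 0.2, -0.4]
finger_gap: 0.093
finger_force: 0.0
```

```bash
python3 - <<'E'
from h import *
f=cam("wrist");cv2.imwrite("pics/w2.png",f["color"][:,:,::-1])
for X in [(.4465,-.244,.2705),(.4465,-.244,.262),(.425,-.186,.262)]: print(X,proj(f,X))
import pickle;pickle.dump(f,open("w2.pkl","wb"))
cv2.imwrite("pics/w2c.png",cv2.resize(f["color"][120:345,180:480,::-1],(800,600),interpolation=3))
E
```

```text
(0.4465, -0.244, 0.2705) [318.42596308 227.51613092]
(0.4465, -0.244, 0.262) [318.64641741 222.97915395]
(0.425, -0.186, 0.262) [316.43644859 135.60256047]
```

View pics/w2c.png

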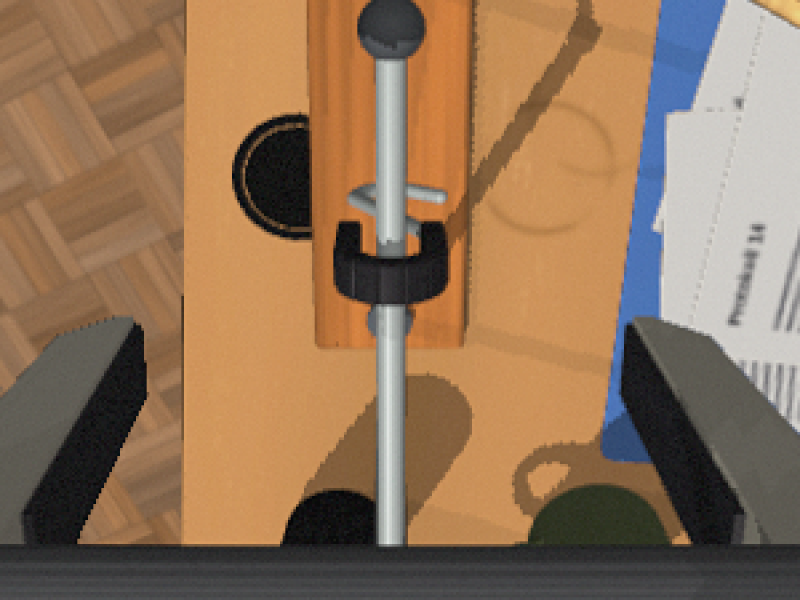

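```bash
python3 - <<'E'
from h import *
np.set_printoptions(precision=4,suppress=True)
import pickle;w=pickle.load(open("w2.pkl","rb"));g=cam("top")
px=lambda x,y:(w,180+x/2.6667,120+y/2.6667)
s=arm.get_state();R=Ro.from_rotvec(s["eef_rot"]).as_matrix();print(s["ee_pos"],R)
h=[onz(*px(391,y),.273) for y in(256,302)];print(h)
m=(h[0]+h[1])/2;print("hook",m,"tool delta",R.T@(m-s["ee_pos"]))
b=onz(*px(391,28),.265);print("ball",b,R.T@(b-s["ee_pos"]))
print("bar",[R.T@(onz(*px(391,y),.266)-s["ee_pos"]) for y in (100,500)])
E
```

```text
[ 0.4474 -0.2337  0.3349] [[-0.3303  0.9439 -0.0006]
 [ 0.9439  0.3303  0.0011]
 [ 0.0012 -0.0002 -1.    ]]
[array([ 0.4487, -0.2333,  0.273 ]), array([ 0.4529, -0.2452,  0.273 ])]
hook [ 0.4508 -0.2392  0.273 ] tool delta [-0.0064  0.0014  0.0619]
ball [ 0.4301 -0.1803  0.265 ] [0.056  0.0013 0.07  ]
bar [array([0.0384, 0.0013, 0.069 ]), array([-0.0766,  0.0015,  0.0688])]
```

Emit:
move_arm --targets '[{"tx":-0.064,"ty":0.014,"tz":0,"yaw":0,"gripper":1},{"tx":0,"ty":0,"tz":0.4,"yaw":0,"gripper":1},{"tx":0,"ty":0,"tz":0.3,"yaw":0,"gripper":1},{"tx":0,"ty":0,"tz":0.2,"yaw":0,"gripper":1},{"tx":0,"ty":0,"tz":0,"yaw":0,"gripper":1},{"tx":0,"ty":0,"tz":0,"yaw":0,"gripper":1},{"tx":0,"ty":0,"tz":0,"yaw":0,"gripper":1}]'

```text
t: 4.72
ee_pos: [0.4513, -0.241, 0.2467]
eef_rot: [1.817, 2.559, 0.0]
contact_force: [-0.2, -0.5, 0.3]
finger_gap: 0.0925
finger_force: 0.0
```

```bash
python3 - <<'E'
from h import *
np.set_printoptions(precision=4,suppress=True)
for i in range(3):
  s=arm.get_state();print(s["t"],s["ee_pos"],s["eef_rot"],s["contact_force"],s["q"]);f=cam("wrist")
cv2.imwrite("pics/w3.png",f["color"][:,:,::-1])
cv2.imwrite("pics/w3c.png",cv2.resize(f["color"][120:345,180:480,::-1],(800,600),interpolation=3))
E
```

```text
4.725 [ 0.4513 -0.241   0.2467] [1.8175 2.5593 0.0001] [-0.2254 -0.4711  0.2903] [-0.5908 -0.1236  1.6919  0.      1.5707 -0.9265]
4.775 [ 0.4511 -0.241   0.2465] [1.8178 2.5595 0.0002] [ 0.109  -0.0933 -0.0523] [-0.5909 -0.1236  1.6923  0.      1.5706 -0.9266]
4.825 [ 0.451  -0.2409  0.2461] [1.8182 2.5598 0.0001] [-1.0905  0.9684 -0.3997] [-0.591  -0.1234  1.6927 -0.      1.5705 -0.9265]
```

View pics/w3c.png

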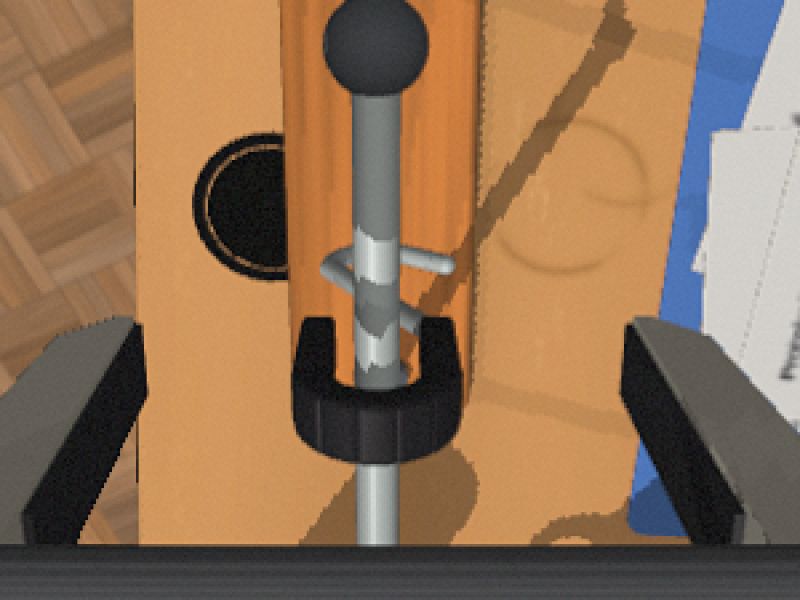

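Hook is centred between the fingers (sleeve at 377 against a finger midpoint of 385; along the bar within 1 mm). I'll go down 12 mm and close.

Emit:
move_arm --targets '[{"tx":0.01,"ty":-0.01,"tz":0.06,"yaw":0,"gripper":1},{"tx":0,"ty":0,"tz":0.06,"yaw":0,"gripper":1},{"tx":0,"ty":0,"tz":0,"yaw":0,"gripper":1},{"tx":0,"ty":0,"tz":0,"yaw":0,"gripper":0},{"tx":0,"ty":0,"tz":0,"yaw":0,"gripper":0},{"tx":0,"ty":0,"tz":0,"yaw":0,"gripper":0},{"tx":0,"ty":0,"tz":0,"yaw":0,"gripper":0},{"tx":0,"ty":0,"tz":0,"yaw":0,"gripper":0},{"tx":0,"ty":0,"tz":0,"yaw":0,"gripper":0}]'

```text
t: 6.0
ee_pos: [0.4492, -0.24, 0.233]
eef_rot: [1.819, 2.561, -0.0]
contact_force: [-0.4, -0.1, -0.3]
finger_gap: 0.0375
finger_force: 0.0
```

Emit:
move_arm --targets '[{"tx":0,"ty":0,"tz":0,"yaw":0,"gripper":0},{"tx":0,"ty":0,"tz":0,"yaw":0,"gripper":0},{"tx":0,"ty":0,"tz":0,"yaw":0,"gripper":0}]'

```text
t: 6.38
ee_pos: [0.4493, -0.24, 0.233]
eef_rot: [1.819, 2.561, -0.0]
contact_force: [-0.9, -0.8, -0.9]
finger_gap: 0.0305
finger_force: 30.0
```

Gripped at a 30.5 mm gap and 30 N. I'll lift 33 mm with a 2 mm forward lead, then go over the bar to +x.

Emit:
move_arm --targets '[{"tx":0,"ty":0,"tz":-0.08,"yaw":0,"gripper":0},{"tx":0,"ty":0.01,"tz":-0.08,"yaw":0,"gripper":0},{"tx":0,"ty":0.01,"tz":-0.08,"yaw":0,"gripper":0},{"tx":0,"ty":0,"tz":-0.08,"yaw":0,"gripper":0},{"tx":0,"ty":0,"tz":-0.02,"yaw":0,"gripper":0},{"tx":0,"ty":0,"tz":0,"yaw":0,"gripper":0},{"tx":0,"ty":0,"tz":0,"yaw":0,"gripper":0}]'

```text
t: 7.25
ee_pos: [0.451, -0.2392, 0.2666]
eef_rot: [-1.819, -2.561, 0.0]
contact_force: [-0.5, 1.0, -0.5]
finger_gap: 0.0308
finger_force: 30.0
```

Emit:
move_arm --targets '[{"tx":0,"ty":0.07,"tz":0,"yaw":0,"gripper":0},{"tx":0,"ty":0.08,"tz":-0.03,"yaw":0,"gripper":0},{"tx":0,"ty":0.1,"tz":-0.05,"yaw":0,"gripper":0},{"tx":0,"ty":0.15,"tz":-0.05,"yaw":0,"gripper":0},{"tx":0,"ty":0.1,"tz":-0.05,"yaw":0,"gripper":0},{"tx":0,"ty":0,"tz":0,"yaw":0,"gripper":0}]'

```text
t: 8.0
ee_pos: [0.4993, -0.2225, 0.2855]
eef_rot: [1.817, 2.562, 0.0]
contact_force: [-0.0, -0.5, -0.1]
finger_gap: 0.0305
finger_force: 30.0
```

Emit:
move_arm --targets '[{"tx":0,"ty":0,"tz":0,"yaw":0.0504,"gripper":0},{"tx":0,"ty":0,"tz":0,"yaw":0.0504,"gripper":0},{"tx":0,"ty":0,"tz":0,"yaw":0.0504,"gripper":0},{"tx":0.465,"ty":-0.089,"tz":0.03,"yaw":0,"gripper":0},{"tx":0.465,"ty":-0.089,"tz":0.03,"yaw":0,"gripper":0},{"tx":0.465,"ty":-0.089,"tz":0.03,"yaw":0,"gripper":0},{"tx":0.465,"ty":-0.089,"tz":0.03,"yaw":0,"gripper":0},{"tx":0,"ty":0,"tz":0,"yaw":0,"gripper":0},{"tx":0,"ty":0,"tz":0,"yaw":0,"gripper":0},{"tx":0,"ty":0,"tz":0,"yaw":0,"gripper":0}]'

```text
t: 9.25
ee_pos: [0.489, -0.0349, 0.273]
eef_rot: [2.372, 2.06, -0.0]
contact_force: [-0.1, 0.1, 0.2]
finger_gap: 0.0306
finger_force: 30.0
```

```bash
python3 - <<'E'
from h import *
import pickle
s=arm.get_state();f=cam("wrist",s=s);print(s["ee_pos"],s["eef_rot"])
pickle.dump((f,s),open("w4.pkl","wb"))
for X in [(.557,-.042,.150)]: print(X,proj(f,X))
R=Ro.from_rotvec(s["eef_rot"]).as_matrix();print("tip",proj(f,s["ee_pos"]+R@[0,.0167,.0404]))
cv2.imwrite("pics/w4.png",cv2.resize(f["color"][20:320,230:630,::-1],(800,600),interpolation=3))
E
```

```text
[ 0.48895525 -0.034854    0.27301834] [ 2.37204693e+00  2.05956026e+00 -4.49206303e-04]
(0.557, -0.042, 0.15) [402.92042603 187.09051116]
tip [348.65241657 227.16118932]
```

View pics/w4.png

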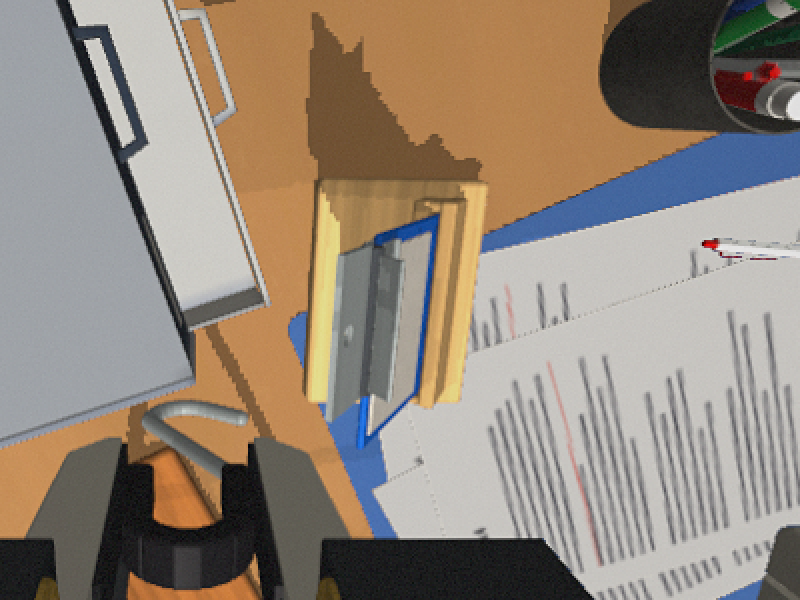

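The hole shows at pixel (404,186), where I predicted (403,187), and the tip at (351,230), predicted (349,227). The yaw matches the stand. I'll triangulate to refine.

```bash
python3 - <<'E'
from h import *
np.set_printoptions(precision=4,suppress=True)
import pickle
f,s=pickle.load(open("w4.pkl","rb"));w=pickle.load(open("w1.pkl","rb"));g=cam("top")
print(tri((f,404,186),(w,422.4,157.4)),tri((f,404,186),(g,280.2,220.9)))
R=Ro.from_rotvec(s["eef_rot"]).as_matrix()
o,d=ray(f,351.5,230.5);o=R.T@(o-s["ee_pos"]);d=R.T@d
for z in(.036,.0404,.045): print("tip tool",o+d*(z-o[2])/d[2])
for z in (.142,.147,.152): print(R.T@(onz(f,404,186,z)-s["ee_pos"]))
px=lambda x,y:(f,230+x/2,20+y/2)
print("stand",[onz(*px(*p),.02) for p in[(320,180),(487,183),(462,403),(308,402)]])
print("tongue bottom/top corners z.159",onz(*px(340,253),.159),onz(*px(328,420),.159))
sc=cam("scene");cv2.imwrite("pics/s2.png",cv2.resize(sc["color"][120:270,220:340,::-1],(480,600),interpolation=3))
E
```

```text
(array([ 0.5588, -0.0421,  0.1479]), [np.float64(0.4742010526029095), np.float64(0.47420105260281054)]) (array([ 0.5575, -0.0455,  0.1394]), [np.float64(2.7741709431323023), np.float64(2.774170943132476)])
tip tool [-0.0004  0.0182  0.036 ]
tip tool [-0.0023  0.0185  0.0404]
tip tool [-0.0042  0.0189  0.045 ]
[0.0012 0.0711 0.131 ]
[0.0026 0.0699 0.126 ]
[0.004  0.0688 0.121 ]
stand [array([0.5739, 0.0114, 0.02  ]), array([ 0.6697, -0.0036,  0.02  ]), array([ 0.652 , -0.1391,  0.02  ]), array([ 0.5548, -0.1247,  0.02  ])]
tongue bottom/top corners z.159 [ 0.5554 -0.0053  0.159 ] [ 0.5449 -0.0763  0.159 ]
```

Emit:
move_arm --targets '[{"tx":0.05,"ty":0.1,"tz":0.2,"yaw":0,"gripper":0},{"tx":0,"ty":0.1,"tz":0.25,"yaw":0,"gripper":0},{"tx":0,"ty":0.1,"tz":0.25,"yaw":0,"gripper":0},{"tx":0,"ty":0.05,"tz":0.2,"yaw":0,"gripper":0},{"tx":0,"ty":0,"tz":0,"yaw":0,"gripper":0},{"tx":0,"ty":0,"tz":0,"yaw":0,"gripper":0},{"tx":0,"ty":0,"tz":0,"yaw":0,"gripper":0},{"tx":0,"ty":0,"tz":0,"yaw":0,"gripper":0}]'

```text
t: 10.4
ee_pos: [0.5247, -0.0337, 0.184]
eef_rot: [2.37, 2.061, 0.002]
contact_force: [0.5, 0.3, 0.0]
finger_gap: 0.0306
finger_force: 30.0
```

```bash
python3 - <<'E'
from h import *
import pickle
s=arm.get_state();f=cam("wrist",s=s);print(s["ee_pos"],s["eef_rot"],s["contact_force"])
pickle.dump((f,s),open("w5.pkl","wb"))
R=Ro.from_rotvec(s["eef_rot"]).as_matrix();print("tip",proj(f,s["ee_pos"]+R@[-.002,.0167,.0404]),"hole",proj(f,[.558,-.042,.148]))
cv2.imwrite("pics/w5.png",cv2.resize(f["color"][120:280,290:450,::-1],(600,600),interpolation=3))
E
```

```text
[ 0.52471279 -0.03370247  0.18403424] [2.36978981e+00 2.06053667e+00 1.63471141e-03] [0.52471735 0.29056353 0.03896986]
tip [348.57958865 230.10293978] hole [376.97221102 235.21417161]
```

View pics/w5.png

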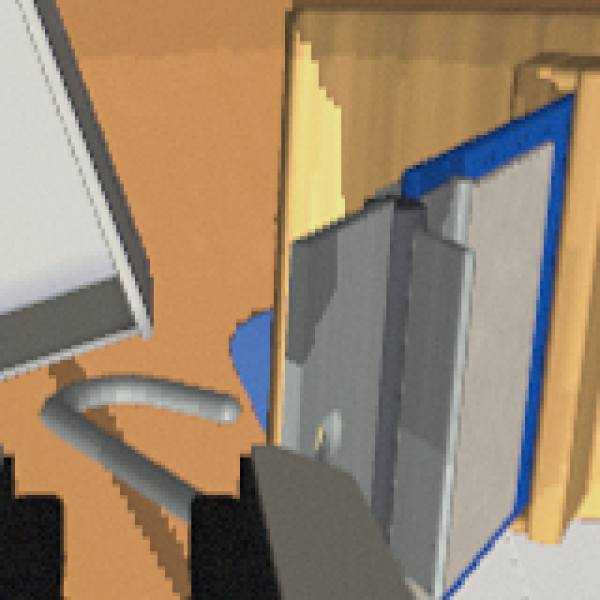

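```bash
python3 - <<'E'
from h import *
np.set_printoptions(precision=4,suppress=True)
import pickle
f,s=pickle.load(open("w5.pkl","rb"));f4,s4=pickle.load(open("w4.pkl","rb"));w=pickle.load(open("w1.pkl","rb"))
R=Ro.from_rotvec(s["eef_rot"]).as_matrix()
def tool(X): return R.T@(X-s["ee_pos"])
H,e=tri((f,377.5,236.5),(f4,404,186),(w,422.4,157.4));print(H,e,tool(H))
H,e=tri((f,377.5,236.5),(f4,404,186));print(H,e,tool(H))
px=lambda x,y:(f,290+x/3.75,120+y/3.75);p4=lambda x,y:(f4,230+x/2,20+y/2)
C,e=tri(px(292,243),p4(340,253));print("tongue top +y corner",C,e,tool(C))
C,e=tri(px(390,200),p4(377,247));print("tongue foot +y corner",C,e,tool(C))
for z in(.0384,.0404,.0424):
  o,d=ray(f,351.3,228.8);o=tool(o);d=R.T@d;print("tip",o+d*(z-o[2])/d[2])
print(R)
E
```

```text
[ 0.5582 -0.0418  0.15  ] [np.float64(0.23684412541814462), np.float64(0.6045208055347028), np.float64(0.5036857897302728)] [-0.0033  0.0342  0.0341]
[ 0.5575 -0.0402  0.1536] [np.float64(0.22246741130853942), np.float64(0.222467411308758)] [-0.0018  0.0333  0.0305]
tongue top +y corner [ 0.5542 -0.004   0.1648] [np.float64(0.1322941914523502), np.float64(0.1322941914523682)] [0.0335 0.0251 0.0192]
tongue foot +y corner [ 0.5746 -0.0083  0.1363] [np.float64(1.4285072349201329), np.float64(1.428507234920099)] [0.0321 0.0458 0.0478]
tip [-0.0003  0.0182  0.0384]
tip [-0.0011  0.0184  0.0404]
tip [-0.002   0.0186  0.0424]
[[ 0.1389  0.9903  0.0016]
 [ 0.9903 -0.1389 -0.0003]
 [-0.      0.0016 -1.    ]]
```

The tip is on the hole's normal line, about 17 mm short and 1.2 mm off sideways. I'll approach along the board normal and feel for it from there.

Emit:
move_arm --targets '[{"tx":-0.012,"ty":0.035,"tz":-0.02,"yaw":0,"gripper":0},{"tx":0,"ty":0.035,"tz":-0.02,"yaw":0,"gripper":0},{"tx":0,"ty":0.035,"tz":-0.02,"yaw":0,"gripper":0},{"tx":0,"ty":0,"tz":0,"yaw":0,"gripper":0},{"tx":0,"ty":0,"tz":0,"yaw":0,"gripper":0},{"tx":0,"ty":0,"tz":0,"yaw":0,"gripper":0}]'

```text
t: 11.2
ee_pos: [0.5344, -0.0362, 0.1889]
eef_rot: [-2.37, -2.061, 0.0]
contact_force: [-0.1, 0.4, -1.4]
finger_gap: 0.0309
finger_force: 30.0
```

```bash
cat > tip.py <<'E'
from h import *
np.set_printoptions(precision=4,suppress=True)
import pickle,sys
s=arm.get_state();f=cam("wrist",s=s);pickle.dump((f,s),open(sys.argv[1],"wb"))
R=Ro.from_rotvec(s["eef_rot"]).as_matrix()
H=np.array([.5577,-.0405,.1525]);print(s["t"],s["ee_pos"],s["contact_force"],s["wrist_torque"])
print("hole tool",R.T@(H-s["ee_pos"]),"px",proj(f,H),"tip px",proj(f,s["ee_pos"]+R@[-.0011,.0184,.0404]))
E
python3 tip.py w6.pkl
python3 - <<'E'
import pickle,cv2,numpy as np
f,s=pickle.load(open("w6.pkl","rb"))
c=cv2.cvtColor(f["color"],cv2.COLOR_RGB2GRAY)
print(c[216:252:2,340:380:2])
E
```

```text
11.2 [ 0.5344 -0.0362  0.1889] [-0.0826  0.3649 -1.4198] [-0.0794  0.0997  0.0154]
hole tool [-0.001   0.0237  0.0364] px [360.3475 231.1866] tip px [351.3102 228.7813]
[[158 155 118 112 154 162 148 124 126 132 128 131 128 130 127 132 126 126
   84  89]
 [158 157 133 114 156 160 149 127 124 126 127 130 126 127 126 131 126 129
   87  86]
 [157 158 155 116 154 161 147 124 125 131 128 126 127 130 124 128 125 127
   87  84]
 [134 133 163 143 166 162 145 127 128 131 125 125 128 130 126 133 126 127
   86  86]
 [103  94  82  86 165 159 138 124 126 130 130 135 126 130 129 131 124 128
   87  85]
 [134 129 121 109 167 163 134 124 125 129 146 176 138 130 130 131 125 125
   86  86]
 [172 174 155 144 164 163 130 124 125 150 162 174 157 131 130 128 126 124
   88  86]
 [166 164 176 168 163 162 132 124 122 221 147 167 163 126 130 131 126 120
   89  82]
 [158 158 155 156 162 157 134 125 126 225 114 164 137 127 128 132 126 112
   90  87]
 [158 158 156 158 165 160 123 123 135 169 112 154 127 128 130 130 126 108
   89  83]
 [156 159 155 157 163 160 125 125 127  86 104 135 130 128 128 128 130 102
   89  84]
 [157 157 156 157 165 160 124 126 124  87 105 113 121 128 131 131 126  98
   88  81]
 [157 155 157 158 163 160 125 116 115  99  99  98  97  97 113 126 129  94
   92  77]
 [155 156 157 155 163 157 126  15  24 104  99  97 101 101  97  95 106  95
   93  80]
 [158 156 156 158 163 159 129  11  30  93  97  98  98  97 101  97  98  99
  102  92]
 [156 158 157 158 161 159 129  16  25  82 101  98  99  96  99  99 100 100
   98  97]
 [136 159 155 158 160 155 125  14  29  55  99 101  98  99  99  99  97  99
   99  96]
 [ 75 115 151 161 167 164 127  11  22  40  99  95  97  99  98  99 100  97
   96  99]]
```

```bash
python3 - <<'E'
import pickle,cv2,numpy as np
for n in("w5","w6"):
    f,s=pickle.load(open(f"{n}.pkl","rb"))
    c=f["color"].astype(int);S=c[:,:,0]-c[:,:,2]
    print(n,"cols",list(range(334,362)));
    for v in range(214,242): print(v,"".join("#" if abs(x)<35 else "." for x in S[v,326:376]))
E
```

```text
w5 cols [334, 335, 336, 337, 338, 339, 340, 341, 342, 343, 344, 345, 346, 347, 348, 349, 350, 351, 352, 353, 354, 355, 356, 357, 358, 359, 360, 361]
214 .........................#..........#...##########
215 ....................................#...##########
216 ....................................#...##########
217 ..........................#.........#...##########
218 ....................................#...##########
219 ........................................##########
220 ##......................................##########
221 #########...............................##########
222 #############...........................##########
223 #################.......................##########
224 #####################...................##########
225 #########################...............##########
226 ###########################.............##########
227 ############################............##########
228 .......#####################...#.......###########
229 ...........#################...........###########
230 ...............#############.......#...###########
231 ............
[... 1577 characters left out ...]
.#####################..################
230 ...............#################..################
231 ...................#############..################
232 ......................#########..#################
233 ......................#########..#################
234 ......................#########..#################
235 ......................#########.##################
236 ......................############################
237 ......................############################
238 ......................############################
239 ......................############################
240 ......................############################
241 ##....................############################
```

Emit:
move_arm --targets '[{"tx":-0.004,"ty":0.013,"tz":-0.0075,"yaw":0,"gripper":0},{"tx":0,"ty":0.013,"tz":-0.0075,"yaw":0,"gripper":0},{"tx":0,"ty":0.013,"tz":-0.0075,"yaw":0,"gripper":0},{"tx":0,"ty":0,"tz":0,"yaw":0,"gripper":0},{"tx":0,"ty":0,"tz":0,"yaw":0,"gripper":0},{"tx":0,"ty":0,"tz":0,"yaw":0,"gripper":0}]'

```text
t: 12.0
ee_pos: [0.5382, -0.0372, 0.1912]
eef_rot: [-2.371, -2.061, 0.0]
contact_force: [-0.9, -0.1, -0.9]
finger_gap: 0.0308
finger_force: 30.0
```

```bash
cat > mk.py <<'E'
import pickle,cv2,numpy as np,sys
f,s=pickle.load(open(sys.argv[1],"rb"))
c=f["color"].astype(int);S=c[:,:,0]-c[:,:,2]
for v in range(212,246): print(v,"".join("%4d"%x for x in c[v,336:376:2].sum(1)//3),"".join("#" if abs(x)<35 else "." for x in S[v,336:376]))
E
python3 tip.py w7.pkl; python3 mk.py w7.pkl
```

```text
12.0 [ 0.5382 -0.0372  0.1912] [-0.9113 -0.0865 -0.8971] [-0.0904  0.1658  0.0126]
hole tool [-0.0006  0.0197  0.0387] px [353.6622 229.0861] tip px [351.3103 228.7814]
212  147 135 128 131 128 141 164 159 122 125 126 124 126 127 125 124 127 122 124  86 ...........#############################
213  147 150 125 128 128 142 162 160 120 124 125 126 124 126 126 124 128 123 126  86 ...........#############################
214  145 147 132 129 131 142 163 160 122 124 129 123 123 124 127 126 130 125 126  89 ...........#############################
215  148 147 125 129 128 142 164 159 123 124 127 126 126 126 126 124 127 124 122  87 ...........#############################
216  146 144 130 131 127 142 164 160 122 122 126 124 126 125 125 125 124 124 125  89 ...........#############################
217  148 146 150 128 127 142 164 159 118 123 127 124 124 126 128 124 127 121 124  87 ...........#############################
218  147 148 145 134 130 140 164 158 120 124 125 126 125 125 127 126 127 121 124  90 .....#.....#############################
219  149 149 144 122 127 144 165 159 123 122 127 
[... 2652 characters left out ...]
5  96  94  97 110 123  91  89 ..........##############################
241  148 146 148 147 146 165 160 129 123  73  78  99  95  96  97  97  97 111  95  87 ..........##############################
242  145 147 146 147 149 166 161 130 126   7  29  98  94  94  98  98  94  96  97  92 ..........##############################
243  148 148 148 147 147 164 160 127 123  11  23  97  96  96  96  96  98  95  95  98 ..........##############################
244  148 145 147 146 148 165 160 129 125  16  24  91  97  96  96  95  96  95  95  96 ..........##############################
245  138 146 146 147 145 163 160 130 122  14  27  90  95  95  97  97  92  97  98  94 ..........##############################
```

The board is already tipping (the hole moved with the tip), so the tip is touching near the rim. The image puts the hole about 1 mm to -x(tool). I'll shift while lightly touching.

Emit:
move_arm --targets '[{"tx":-0.01,"ty":0.003,"tz":0.005,"yaw":0,"gripper":0},{"tx":0,"ty":0.01,"tz":-0.003,"yaw":0,"gripper":0},{"tx":0,"ty":0,"tz":0,"yaw":0,"gripper":0},{"tx":0,"ty":0,"tz":0,"yaw":0,"gripper":0}]'

```text
t: 12.55
ee_pos: [0.5395, -0.0384, 0.191]
eef_rot: [2.371, 2.061, 0.0]
contact_force: [0.2, 0.2, -2.4]
finger_gap: 0.0305
finger_force: 30.0
```

```bash
sed -i 's/range(212,246)/range(220,242)/' mk.py; python3 tip.py w8.pkl; python3 mk.py w8.pkl
```

```text
12.55 [ 0.5395 -0.0384  0.191 ] [ 0.215   0.1783 -2.3771] [-0.1277  0.0276 -0.0084]
hole tool [0.0005 0.0183 0.0385] px [351.4649 227.6334] tip px [351.3104 228.7815]
220  151 150 164 160 125 126 125 129 127 127 129 128 127 133 125 126  85  88  87  98 ....####################################
221  126 125 164 161 124 125 124 129 130 147 126 126 126 129 126 128  87  88  89  99 ....####################################
222   81  91 166 160 125 126 126 129 144 173 135 128 126 130 124 127  88  91  82 100 ########################################
223  102  99 163 160 121 125 124 131 160 173 149 128 127 128 127 127  87  86  77 101 ########################################
224  117 110 167 158 124 123 124 128 136 174 157 128 127 131 126 126  86  90  70 100 ###############.########################
225  134 128 163 157 126 122 122 107  97 177 164 126 127 129 125 125  90  91  68 101 ###############.########################
226  156 150 162 158 123 126 124 107  97 175 165 127 128 130 126 125  88  88  80  98 ########################################
227  176 169 162 158 125 123 126 127 118 160 156 12
[... 1138 characters left out ...]
1 133 127 114  90  83 121 112 ...#####################################
237  145 152 160 157 124 126 126 131 131 127 128 129 131 132 129 113  90  84 134 112 ...#####################################
238  148 150 171 159 123 123 126 128 129 126 125 115 114 113 118 112  92  81 140 113 ...#####################################
239  149 152 178 156 124 127 128 127 128 126 127  97  92  96 103 102  92  82 129 112 ...#####################################
240  147 152 178 156 122 125 128 128 130 116 115  94  93  96  93  95  93  83 113 112 ...#####################################
241  144 153 177 156 124 125 128 130 129  75  80  99  97  98  96  99  95  91 107 114 ...#####################################
```

The prong is now visible inside the hole and the board has sprung back. I'll push on along the prong.

Emit:
move_arm --targets '[{"tx":0,"ty":0.0172,"tz":-0.0103,"yaw":0,"gripper":0},{"tx":0,"ty":0.0172,"tz":-0.0103,"yaw":0,"gripper":0},{"tx":0,"ty":0,"tz":0,"yaw":0,"gripper":0},{"tx":0,"ty":0,"tz":0,"yaw":0,"gripper":0},{"tx":0,"ty":0,"tz":0,"yaw":0,"gripper":0}]'

```text
t: 13.22
ee_pos: [0.5428, -0.0388, 0.1931]
eef_rot: [-2.371, -2.061, 0.0]
contact_force: [-0.4, -0.8, -1.8]
finger_gap: 0.031
finger_force: 30.0
```

```bash
python3 tip.py w9.pkl; python3 mk.py w9.pkl
```

```text
13.225 [ 0.5428 -0.0388  0.1931] [-0.392  -0.7667 -1.7649] [-0.0956  0.0368 -0.0363]
hole tool [0.0004 0.015  0.0406] px [345.9149 226.46  ] tip px [351.3103 228.7814]
220  150 142 168 161 127 121 122 126 127 125 124 126 128 126 122 110  89  83 107 104 ....####################################
221  127 128 169 163 130 120 121 125 117 149 123 126 126 126 124 105  91  80 120 105 ....####################################
222   87  88 169 162 132 125 124 124  95 171 123 125 127 126 122 106  88  81 123 103 ########################################
223  103  91 170 162 131 122 122 131 130 184 130 125 127 124 123 103  90  84 113 105 ########################################
224  119 110 169 161 132 122 120 128 165 183 137 125 126 124 123 100  91  84 102 101 ###############.########################
225  144 133 168 160 128 122 122 106 143 182 135 126 127 126 123  92  87  81 103 106 ########################################
226  166 157 167 162 127 122 123 104 102 180 135 125 125 122 125  94  92  82 103 103 ########################################
227  177 168 164 163 118 121 124 127 116 165 126 1
[... 1139 characters left out ...]
7 121 124  89  87  87 115 115 ...#####################################
237  147 151 164 160 121 119 124 126 128 127 125 125 130 126 125  87  90  89 113 118 ...#####################################
238  148 151 164 163 119 123 128 126 126 125 126 115 112 112 116  87  88  89 115 116 ...#####################################
239  145 150 171 162 121 122 125 126 125 127 123  95  94  92  98  94  87  86 115 118 ...#####################################
240  145 152 181 160 121 122 126 125 127 112 113  99  96  98  94  99  93  80 117 117 ...#####################################
241  148 151 180 157 121 122 125 124 127  76  79  95  96  97  98  96  97  87 112 119 ...#####################################
```

The board is following the prong (loose in its slot, friction on the rim). I'll ease the tip slightly down the board and go on until it stands firm.

Emit:
move_arm --targets '[{"tx":0,"ty":0.004,"tz":0.007,"yaw":0,"gripper":0},{"tx":0,"ty":0.015,"tz":-0.008,"yaw":0,"gripper":0},{"tx":0,"ty":0.015,"tz":-0.008,"yaw":0,"gripper":0},{"tx":0,"ty":0,"tz":0,"yaw":0,"gripper":0},{"tx":0,"ty":0,"tz":0,"yaw":0,"gripper":0}]'

```text
t: 13.9
ee_pos: [0.5462, -0.0393, 0.194]
eef_rot: [2.371, 2.061, 0.0]
contact_force: [-0.1, -0.1, -1.1]
finger_gap: 0.0307
finger_force: 30.0
```

```bash
python3 tip.py w10.pkl; python3 mk.py w10.pkl
```

```text
13.9 [ 0.5462 -0.0393  0.194 ] [-0.0992 -0.1454 -1.1225] [-0.0073  0.0623  0.0175]
hole tool [0.0004 0.0115 0.0415] px [340.311  225.8025] tip px [351.3104 228.7815]
220  123 131 110  86  96 116 130 132 127 127 112  90  86 139 114 103 103 105 113 199 ########################################
221  125 130  97  87 100 129 127 133 129 126 108  90  86 127 112  99 104 100 115 199 ########################################
222  125 123 100  82 114 129 130 131 128 127 105  91  86 115 114 102 104 103 116 194 ###..###################################
223  126 117  86  84 102 111 132 130 130 128 108  91  85 116 113  99 104 104 120 189 ########################################
224  126 121 101  93  87  87 111 112 130 127 108  92  81 113 113 103 102 100 122 188 ########################################
225  123 132 122 111 106  94  88  87 117 127  99  91  80 114 114 106 101 102 127 186 ########################################
226  123 145 135 127 121 111 100 104  99 129  95  92  82 113 114 103 104 103 130 184 ########################################
227  127 158 152 145 135 128 120 127 118 121  94  91
[... 1137 characters left out ...]
6 114 114 116 101 102 179 156 ########################################
237  128 131 131 129 129 129 129 130 128 128  83  88  85 114 115 117 111 102 182 152 ########################################
238  125 130 130 129 126 131 129 134 126 130  85  96  91 104 108 119 120 108 184 158 ########################################
239  127 129 130 124 129 128 127 130 125 130  86  98  98  94 101 110 116 116 195 166 ########################################
240  126 129 129 127 131 131 126 130 125 120  80  98  97  96  96  93 105 117 210 166 ########################################
241  125 129 129 127 127 132 130 132 128  74  58 100  97  96 100  97  99 105 177 165 ########################################
```

The prong is through: it shows over the tongue from u=338 to 354. I'll seat it about 3 mm further, then start drawing along the board, slowly.

Emit:
move_arm --targets '[{"tx":0,"ty":0.015,"tz":-0.009,"yaw":0,"gripper":0},{"tx":0,"ty":0.015,"tz":-0.009,"yaw":0,"gripper":0},{"tx":0,"ty":0,"tz":0,"yaw":0,"gripper":0},{"tx":0,"ty":-0.01,"tz":-0.0173,"yaw":0,"gripper":0},{"tx":0,"ty":-0.01,"tz":-0.0173,"yaw":0,"gripper":0},{"tx":0,"ty":-0.01,"tz":-0.0173,"yaw":0,"gripper":0},{"tx":0,"ty":0,"tz":0,"yaw":0,"gripper":0},{"tx":0,"ty":0,"tz":0,"yaw":0,"gripper":0}]'

```text
t: 14.95
ee_pos: [0.5462, -0.0393, 0.201]
eef_rot: [2.371, 2.061, -0.0]
contact_force: [0.3, -0.1, -1.3]
finger_gap: 0.0306
finger_force: 30.0
```

```bash
sed -i 's/range(220,242)/range(220,242,2)/' mk.py; python3 tip.py w11.pkl; python3 mk.py w11.pkl
```

```text
14.95 [ 0.5462 -0.0393  0.201 ] [ 0.2708 -0.1182 -1.2598] [-0.0574  0.0572  0.0283]
hole tool [0.0004 0.0115 0.0485] px [339.8924 221.7581] tip px [351.3104 228.7815]
220  123 164 188 124 128 129 129 125 125  86  87  92 113 115 120 103 110 201 198 155 .#######################################
222   85  93 150 109 131 131 129 125 125  92  86  93 113 114 118 103 113 198 193 143 ########################################
224  119 111 100  96  89  86 113 109 126  88  86 111 113 117 117  99 120 191 192 138 ########################################
226  150 144 133 130 118 101 102 102  99  93  86  96 115 118 120 101 121 187 188 142 ########################################
228  180 169 157 151 146 139 136 158 141  83  84  94 114 116 115 100 131 181 182 135 ########################################
230   90 119 157 163 181 167 159 206 170  88  84 136 115 119 118 103 132 170 181 154 ########################################
232  115 130 125 124 127 140 140 164 142  90  83 133 112 118 116 104 145 171 177 152 ########################################
234  125 127 128 127 126 130 129 127 114  93  84 110 116 118 117 101 153 157 173 160 ########################################
236  126 129 127 127 129 128 128 124 107  94  83 113 114 116 117  99 164 146 171 179 ########################################
238  124 126 126 126 129 129 127 126 106  90  83 108 108 108 111 117 182 150 174 178 ########################################
240  128 127 127 129 126 129 130 124 105  86  79  98  96  95  97  95 149 157 174 176 ########################################
```

Emit:
move_arm --targets '[{"tx":0,"ty":-0.02,"tz":-0.035,"yaw":0,"gripper":0},{"tx":0,"ty":-0.02,"tz":-0.035,"yaw":0,"gripper":0},{"tx":0,"ty":-0.02,"tz":-0.035,"yaw":0,"gripper":0},{"tx":0,"ty":0,"tz":0,"yaw":0,"gripper":0},{"tx":0,"ty":0,"tz":0,"yaw":0,"gripper":0}]'

```text
t: 15.62
ee_pos: [0.5403, -0.0385, 0.2116]
eef_rot: [2.371, 2.061, 0.0]
contact_force: [-0.2, -0.5, -2.4]
finger_gap: 0.0311
finger_force: 30.0
```

```bash
python3 tip.py w12.pkl; python3 mk.py w12.pkl
python3 - <<'E'
from h import *
import pickle
for n in ("w10","w11","w12"):
    f,s=pickle.load(open(n+".pkl","rb"));f=cam("wrist",f,s);c=f["color"].astype(int)
    m=((c[:,:,2]-c[:,:,0]>70)&(c[:,:,2]>110)).astype(np.uint8);m[:,470:]=0
    k,l,st,ce=cv2.connectedComponentsWithStats(m)
    print(n,[(st[i].tolist()) for i in range(1,k) if st[i][4]>60])
E
```

```text
15.625 [ 0.5403 -0.0385  0.2116] [-0.1829 -0.4973 -2.353 ] [-0.0688  0.0004 -0.0025]
hole tool [0.0004 0.0175 0.0591] px [348.0047 216.0139] tip px [351.3105 228.7816]
220  152 132 147 124 124 131 128 125 122  89  87 119 114 117 101 100 112 199 188 142 .#######################################
222   86  90 149 110 128 128 128 123 118  90  84 104 114 115 114 101 117 189 181 132 ########################################
224  118 109  99  91  84  85 106 109 115  91  83 102 114 114 114 100 120 184 183 152 ########################################
226  149 142 134 127 119 109  99 104  97  91  83 143 113 118 117  99 128 180 177 147 ########################################
228  187 177 164 160 155 141 134 156 141  82  83 119 112 117 117 100 132 168 176 134 ########################################
230   85 119 150 160 176 160 160 206 168  88  83  97 112 117 118 102 141 170 170 173 ########################################
232  110 126 124 124 123 136 136 163 140  88  82 102 114 116 117 101 151 156 172 176 ########################################
234  123 125 126 128 128 127 125 124 103  89  81 101 111 117 118 103 163 146 169 175 ########################################
236  127 126 123 126 126 125 125 124 102  94  81 114 113 118 117 107 167 150 165 174 ########################################
238  123 124 123 126 125 130 125 126  92  91  83 104 104 106 113 115 198 154 164 173 ########################################
240  123 126 124 126 126 130 125 121  92  82  75  98  94  96  97  94 149 161 164 173 ########################################
w10 [[364, 141, 51, 120, 838], [444, 143, 26, 20, 288]]
w11 [[360, 139, 53, 118, 998], [442, 141, 28, 20, 312]]
w12 [[360, 137, 57, 119, 1399], [444, 140, 26, 19, 271]]
```

Emit:
move_arm --targets '[{"tx":0,"ty":-0.02,"tz":-0.035,"yaw":0,"gripper":0},{"tx":0,"ty":-0.02,"tz":-0.035,"yaw":0,"gripper":0},{"tx":0,"ty":-0.015,"tz":-0.026,"yaw":0,"gripper":0},{"tx":0,"ty":0,"tz":0,"yaw":0,"gripper":0},{"tx":0,"ty":0,"tz":0,"yaw":0,"gripper":0},{"tx":0,"ty":0.03,"tz":-0.016,"yaw":0,"gripper":0},{"tx":0,"ty":0.03,"tz":-0.016,"yaw":0,"gripper":0},{"tx":0,"ty":0,"tz":0,"yaw":0,"gripper":0},{"tx":0,"ty":0,"tz":0,"yaw":0,"gripper":0}]'

```text
t: 16.8
ee_pos: [0.5408, -0.0386, 0.2242]
eef_rot: [-2.371, -2.061, 0.0]
contact_force: [0.5, -0.2, -1.2]
finger_gap: 0.0309
finger_force: 30.0
```

```bash
python3 tip.py w13.pkl; python3 mk.py w13.pkl
```

```text
16.8 [ 0.5408 -0.0386  0.2242] [ 0.5073 -0.1668 -1.1532] [-0.0491  0.0183  0.0612]
hole tool [0.0004 0.017  0.0717] px [346.1435 209.6998] tip px [351.3103 228.7813]
220  165 171 177 120 120 123 119 122  86  87  85 113 120 124 123 109 178 129 164 167 .#######################################
222   84  91 146 103 123 124 118 123  86  84  88 118 120 124 121 107 185 131 166 168 ########################################
224  118 109  98  96  84  83 104 104  88  83  75 120 121 121 122 108 186 129 166 168 ########################################
226  148 140 135 126 115 109 102 102  94  83  78 115 117 124 123 106 187 123 166 163 ########################################
228  171 169 164 149 146 140 130 156 140  75  90 119 122 121 121 109 189 139 165 164 ########################################
230   86 122 150 159 177 173 157 206 169  81  96 119 120 121 121 109 190 134 165 161 ########################################
232  114 119 119 119 116 133 132 160 133  77 101 118 120 123 125 109 188 138 165 164 ########################################
234  122 120 119 121 121 122 121 117  88  83  95 117 120 124 121 111 183 151 165 163 ########################################
236  122 116 119 121 119 126 119 120  92  83  95 119 121 120 122 121 182 150 160 160 ########################################
238  119 120 123 120 123 122 118 109  90  81 125 109 110 113 113 134 200 156 161 163 ########################################
240  123 120 122 122 123 123 118 110  91  76 121  93  92  95  93  93 145 140 168 164 ########################################
```

Emit:
move_arm --targets '[{"tx":0,"ty":0.04,"tz":-0.022,"yaw":0,"gripper":0},{"tx":0,"ty":0.04,"tz":-0.022,"yaw":0,"gripper":0},{"tx":0,"ty":0.04,"tz":-0.022,"yaw":0,"gripper":0},{"tx":0,"ty":0.04,"tz":-0.022,"yaw":0,"gripper":0},{"tx":0,"ty":0.04,"tz":-0.02,"yaw":0,"gripper":0},{"tx":0,"ty":0.04,"tz":-0.02,"yaw":0,"gripper":0},{"tx":0,"ty":0,"tz":0,"yaw":0,"gripper":0},{"tx":0,"ty":0,"tz":0,"yaw":0,"gripper":0}]'

```text
t: 17.85
ee_pos: [0.5645, -0.0419, 0.237]
eef_rot: [-2.371, -2.061, 0.0]
contact_force: [0.4, 0.3, -2.6]
finger_gap: 0.0306
finger_force: 30.0
```

```bash
python3 tip.py w14.pkl; python3 mk.py w14.pkl
```

```text
17.85 [ 0.5645 -0.0419  0.237 ] [ 0.3779  0.3471 -2.6364] [-0.1066  0.0377 -0.0174]
hole tool [ 0.0004 -0.0069  0.0845] px [313.075  203.9409] tip px [351.3102 228.7813]
220  183 147  99 103 102  88  82  76 126 126 129 130 146 146 171 140 136 141 138  63 ######################################..
222   85  85  94  91 103  88  83  88 125 126 130 130 144 145 182 139 136 138 136  66 ######################################..
224  120 111 102  96  86  80  78  80 128 127 130 144 144 145 189 114 137 138 137  64 ######################################..
226  148 142 132 128 117 110 101 104  98 127 131 145 144 145 194 105 137 137 134  69 ######################################..
228  156 180 174 171 148 139 136 160 144 106 130 143 143 144 213 107 137 137 137  71 #####################################...
230   98 108 147 157 170 161 161 209 168 120 131 145 145 147 216 111 136 137 138  70 #####################################...
232  101 103 104 103  96 115 135 165 146 123 133 142 145 146 221 109 139 136 137  71 #####################################...
234  102 101 103 104 101  86  74 108 124 126 127 144 142 144 226 121 139 139 138  72 #####################################..#
236  102 102 102 105 102  85  76 113 125 128 131 144 144 144 228 119 138 138 134 112 #####################################..#
238  102 100 100 104 103  86  78 116 126 125 126 125 124 128 195 120 140 139  99 216 ####################################..##
240  103 102 103 103 100  86  76 135 127 116 118  94  98  96  94  94 115 132 181 210 ########################################
```

Emit:
move_arm --targets '[{"tx":0,"ty":0.04,"tz":-0.02,"yaw":0,"gripper":0},{"tx":0,"ty":0.04,"tz":-0.02,"yaw":0,"gripper":0},{"tx":0,"ty":0.04,"tz":-0.02,"yaw":0,"gripper":0},{"tx":0,"ty":0.04,"tz":-0.025,"yaw":0,"gripper":0},{"tx":0,"ty":0.04,"tz":-0.03,"yaw":0,"gripper":0},{"tx":0,"ty":0.03,"tz":-0.04,"yaw":0,"gripper":0},{"tx":0,"ty":0.02,"tz":-0.04,"yaw":0,"gripper":0},{"tx":0,"ty":0,"tz":-0.04,"yaw":0,"gripper":0},{"tx":0,"ty":0,"tz":0,"yaw":0,"gripper":0},{"tx":0,"ty":0,"tz":0,"yaw":0,"gripper":0}]'

```text
t: 19.15
ee_pos: [0.5892, -0.0454, 0.2606]
eef_rot: [2.371, 2.061, -0.0]
contact_force: [-0.4, -0.5, -2.0]
finger_gap: 0.0306
finger_force: 30.0
```

```bash
python3 tip.py w15.pkl; python3 mk.py w15.pkl
```

```text
19.15 [ 0.5892 -0.0454  0.2606] [-0.3911 -0.5348 -1.9568] [-0.0868  0.0643  0.0368]
hole tool [ 0.0005 -0.0319  0.1081] px [283.0836 194.5179] tip px [351.3104 228.7814]
220  155 155 152 158 151 156 154 159 187  92 163 177 178 166 127 127 122 119 128 188 #################.......................
222   85  89 131 132 156 158 157 156 173  84 167 179 178 156 127 125 124 120 152 195 #################.......................
224  118  99  99  89  83  89 132 140 106  77 172 179 182 149 128 124 120 154 198 194 ################........................
226  155 150 142 134 117 106  99  98 102 150 175 178 181 144 130 124 178 186 194 195 #################.......................
228  172 175 172 169 145 140 131 158 139 132 176 178 181 130 135 178 204 198 196 194 ##################...........##.........
230  150 149 163 163 165 167 158 203 162 210 192 169 178 131 209 205 206 205 206 205 ####################......##############
232  153 154 157 153 151 153 159 157 188 206 204 208 205 208 206 203 206 207 206 204 ########################################
234  152 156 154 153 155 159 175 207 205 207 204 205 208 204 205 205 204 204 206 205 ########################################
236  152 158 154 154 153 154 186 209 204 205 205 205 211 207 204 204 203 205 206 206 ########################################
238  152 156 153 156 153 158 188 207 205 206 202 167 170 168 174 210 206 205 205 204 ########################################
240  152 156 153 153 156 159 179 206 205 209 206  94  95  94  90  87 169 212 208 205 ########################################
```

The board is upright on the hook. I'll lift it clear and carry it gently to the rail's far side.

Emit:
move_arm --targets '[{"tx":0,"ty":0,"tz":-0.03,"yaw":0,"gripper":0},{"tx":0,"ty":0,"tz":-0.07,"yaw":0,"gripper":0},{"tx":0,"ty":0,"tz":-0.12,"yaw":0,"gripper":0},{"tx":0,"ty":0,"tz":-0.16,"yaw":0,"gripper":0},{"tx":0,"ty":0,"tz":-0.16,"yaw":0,"gripper":0},{"tx":0,"ty":0,"tz":-0.16,"yaw":0,"gripper":0},{"tx":0,"ty":0,"tz":-0.12,"yaw":0,"gripper":0},{"tx":0,"ty":0,"tz":-0.06,"yaw":0,"gripper":0},{"tx":0,"ty":0,"tz":-0.02,"yaw":0,"gripper":0},{"tx":0,"ty":0,"tz":0,"yaw":0,"gripper":0}]'

```text
t: 20.45
ee_pos: [0.5892, -0.0453, 0.3501]
eef_rot: [-2.37, -2.061, 0.001]
contact_force: [0.5, -0.3, -1.5]
finger_gap: 0.0304
finger_force: 30.0
```

```bash
python3 tip.py w16.pkl; python3 - <<'E'
from h import *
for n in("scene","top"):
    f=cam(n);cv2.imwrite(f"pics/{n}9.png",f["color"][:,:,::-1]);c=f["color"].astype(int)
    m=((c[:,:,2]-c[:,:,0]>60)&(c[:,:,2]>110)).astype(np.uint8)
    k,l,st,ce=cv2.connectedComponentsWithStats(m);print(n,[(st[i].tolist(),ce[i].round().tolist()) for i in range(1,k) if st[i][4]>40])
    print(proj(f,[.606,-.047,.30]),proj(f,[.606,-.047,.2]))
    g=((c[:,:,1]-c[:,:,0]>12)&(c[:,:,1]-c[:,:,2]>12)).astype(np.uint8)
    k,l,st,ce=cv2.connectedComponentsWithStats(g);print("green",[(st[i].tolist()) for i in range(1,k) if st[i][4]>60])
E
```

```text
20.45 [ 0.5892 -0.0453  0.3501] [ 0.5053 -0.3028 -1.5333] [-0.038   0.087  -0.0309]
hole tool [ 0.0004 -0.0317  0.1976] px [292.5431 169.3444] tip px [351.31   228.7809]
scene [([248, 151, 28, 42, 843], [261.0, 171.0]), ([447, 189, 19, 11, 98], [456.0, 194.0]), ([268, 193, 6, 8, 42], [271.0, 196.0]), ([282, 195, 26, 26, 195], [294.0, 205.0]), ([373, 200, 31, 59, 377], [396.0, 221.0]), ([283, 248, 68, 16, 295], [314.0, 256.0]), ([356, 259, 39, 10, 231], [375.0, 264.0])]
[261.22208965 135.05699759] [263.08855368 171.87546718]
green [[56, 0, 69, 17, 459], [16, 7, 28, 14, 228], [459, 327, 16, 10, 125]]
top [([398, 45, 16, 14, 66], [404.0, 53.0]), ([301, 94, 89, 79, 716], [360.0, 117.0]), ([201, 102, 25, 27, 434], [212.0, 115.0]), ([266, 113, 28, 47, 474], [276.0, 134.0]), ([312, 192, 79, 28, 432], [350.0, 206.0])]
[275.22877819 199.17563468] [278.70791054 201.88454217]
green [[238, 142, 16, 12, 77]]
```

The scene camera confirms the blue board hanging at (261,171). On to the rail.

Emit:
move_arm --targets '[{"tx":-0.083,"ty":-0.012,"tz":0,"yaw":0,"gripper":0},{"tx":-0.165,"ty":-0.024,"tz":0,"yaw":0,"gripper":0},{"tx":-0.207,"ty":-0.03,"tz":0,"yaw":0,"gripper":0},{"tx":-0.207,"ty":-0.03,"tz":0,"yaw":0,"gripper":0},{"tx":-0.248,"ty":-0.035,"tz":0,"yaw":0,"gripper":0},{"tx":-0.248,"ty":-0.035,"tz":0,"yaw":0,"gripper":0},{"tx":-0.248,"ty":-0.035,"tz":0,"yaw":0,"gripper":0},{"tx":-0.207,"ty":-0.03,"tz":0,"yaw":0,"gripper":0},{"tx":-0.207,"ty":-0.03,"tz":0,"yaw":0,"gripper":0},{"tx":-0.165,"ty":-0.024,"tz":0,"yaw":0,"gripper":0},{"tx":-0.083,"ty":-0.012,"tz":0,"yaw":0,"gripper":0},{"tx":0,"ty":0,"tz":0,"yaw":0,"gripper":0}]'

```text
t: 22.1
ee_pos: [0.5311, -0.2463, 0.3505]
eef_rot: [-2.371, -2.061, -0.0]
contact_force: [0.2, -0.7, -1.5]
finger_gap: 0.031
finger_force: 30.0
```

Emit:
move_arm --targets '[{"tx":0,"ty":0,"tz":0,"yaw":-0.01,"gripper":0},{"tx":0,"ty":0,"tz":0,"yaw":-0.02,"gripper":0},{"tx":0,"ty":0,"tz":0,"yaw":-0.03,"gripper":0},{"tx":0,"ty":0,"tz":0,"yaw":-0.031,"gripper":0},{"tx":0,"ty":0,"tz":0,"yaw":-0.03,"gripper":0},{"tx":0,"ty":0,"tz":0,"yaw":-0.02,"gripper":0},{"tx":0,"ty":0,"tz":0,"yaw":-0.01,"gripper":0},{"tx":0,"ty":0,"tz":0,"yaw":0,"gripper":0},{"tx":0,"ty":0,"tz":0,"yaw":0,"gripper":0}]'

```text
t: 23.22
ee_pos: [0.5312, -0.2458, 0.3506]
eef_rot: [1.82, 2.56, 0.0]
contact_force: [0.0, -1.0, -1.6]
finger_gap: 0.0306
finger_force: 30.0
```

```bash
python3 - <<'E'
from h import *
np.set_printoptions(precision=4,suppress=True)
s=arm.get_state();R=Ro.from_rotvec(s["eef_rot"]).as_matrix();print(s["t"],s["ee_pos"],s["contact_force"])
print("yaw",np.degrees(np.arctan2(R[1,1],R[0,1])),"to hung",R.T@(np.array([.4600,-.2708,.233])-s["ee_pos"]))
f=cam("wrist",s=s);c=f["color"].astype(int)
# bar ball predicted px
print("ballL px",proj(f,[.4301,-.1803,.265]))
cv2.imwrite("pics/w17.png",f["color"][:,:,::-1])
m=((c[:,:,2]-c[:,:,0]>60)&(c[:,:,2]>110)).astype(np.uint8)
g=cam("scene");c=g["color"].astype(int);m=((c[:,:,2]-c[:,:,0]>60)&(c[:,:,2]>110)).astype(np.uint8)
k,l,st,ce=cv2.connectedComponentsWithStats(m);print([(st[i].tolist(),ce[i].round().tolist()) for i in range(1,k) if st[i][4]>40])
print(proj(g,s["ee_pos"]-[0,0,.15]))
E
```

```text
23.225 [ 0.5312 -0.2458  0.3506] [ 0.0422 -0.9959 -1.6145]
yaw 19.175792827931236 to hung [-0.0002 -0.0755  0.1176]
ballL px [211.393   69.0752]
[([249, 161, 16, 19, 191], [257.0, 169.0]), ([297, 179, 48, 16, 490], [321.0, 187.0]), ([447, 189, 19, 11, 98], [456.0, 194.0]), ([282, 195, 60, 33, 1253], [315.0, 209.0]), ([377, 201, 27, 58, 371], [396.0, 221.0]), ([284, 248, 67, 16, 287], [315.0, 256.0]), ([356, 259, 39, 10, 231], [375.0, 264.0])]
[316.1518 202.7896]
```

Emit:
move_arm --targets '[{"tx":0,"ty":0,"tz":0.03,"yaw":0,"gripper":0},{"tx":0,"ty":0,"tz":0.09,"yaw":0,"gripper":0},{"tx":0,"ty":0,"tz":0.15,"yaw":0,"gripper":0},{"tx":0,"ty":0,"tz":0.18,"yaw":0,"gripper":0},{"tx":0,"ty":0,"tz":0.17,"yaw":0,"gripper":0},{"tx":0,"ty":0,"tz":0.11,"yaw":0,"gripper":0},{"tx":0,"ty":0,"tz":0.05,"yaw":0,"gripper":0},{"tx":0,"ty":0,"tz":0.02,"yaw":0,"gripper":0},{"tx":0,"ty":0,"tz":0,"yaw":0,"gripper":0},{"tx":0,"ty":0,"tz":0,"yaw":0,"gripper":0}]'

```text
t: 24.58
ee_pos: [0.5314, -0.2462, 0.2713]
eef_rot: [1.819, 2.56, 0.0]
contact_force: [0.9, -0.6, -2.0]
finger_gap: 0.0307
finger_force: 30.0
```

```bash
python3 - <<'E'
from h import *
np.set_printoptions(precision=4,suppress=True)
s=arm.get_state();R=Ro.from_rotvec(s["eef_rot"]).as_matrix();print(s["t"],s["ee_pos"],s["contact_force"])
print("to hung",R.T@(np.array([.4600,-.2708,.233])-s["ee_pos"]))
f=cam("wrist",s=s);c=f["color"].astype(int);cv2.imwrite("pics/w18.png",f["color"][:,:,::-1])
B=proj(f,[.4301,-.1803,.265]);print("ball px",B)
u,v=B.astype(int);G=cv2.cvtColor(f["color"],cv2.COLOR_RGB2GRAY)
print("ball row");print(G[v,u-24:u+24]);print("bar rows (pred u)")
for X in (.02,.04):
    P=np.array([.4301,-.1803,.262])-X*np.array([-.329,.944,0])
    p=proj(f,P).round().astype(int);print(p,G[p[1],p[0]-14:p[0]+14])
E
```

```text
24.575 [ 0.5314 -0.2462  0.2713] [ 0.875  -0.6114 -1.9644]
to hung [ 0.0003 -0.0756  0.0383]
ball px [158.6612  60.7519]
ball row
[115 117 114 116 115 119 123 127  76  83  88  88  91  95  92  97  94  93
  95  95  94  92  92  91  91  87  84  81  84  80  78  73  74  69  67  64
  66  57  55  56  49  48  44  42  40  37  36  33]
bar rows (pred u)
[167 105] [129 126 120 122 124 153 187 196 202 204 206 201 198 187 180 171 157 143
 130 113  99  82  80 147 170 165 166 165]
[172 147] [139 137 134 135 131 105 159 192 197 204 212 207 200 189 182 173 160 147
 134 118 100  86  64 156 169 167 168 169]
```

Emit:
move_arm --targets '[{"tx":0,"ty":-0.03,"tz":0,"yaw":0,"gripper":0},{"tx":0,"ty":-0.07,"tz":0,"yaw":0,"gripper":0},{"tx":0,"ty":-0.1,"tz":0,"yaw":0,"gripper":0},{"tx":0,"ty":-0.12,"tz":0,"yaw":0,"gripper":0},{"tx":0,"ty":-0.11,"tz":0,"yaw":0,"gripper":0},{"tx":0,"ty":-0.09,"tz":0,"yaw":0,"gripper":0},{"tx":0,"ty":-0.07,"tz":0,"yaw":0,"gripper":0},{"tx":0,"ty":-0.05,"tz":0.01,"yaw":0,"gripper":0},{"tx":0,"ty":-0.04,"tz":0.02,"yaw":0,"gripper":0},{"tx":0,"ty":-0.04,"tz":0.015,"yaw":0,"gripper":0},{"tx":0,"ty":0,"tz":0,"yaw":0,"gripper":0},{"tx":0,"ty":0,"tz":0,"yaw":0,"gripper":0}]'

```text
t: 26.12
ee_pos: [0.4633, -0.2697, 0.2661]
eef_rot: [1.82, 2.561, 0.0]
contact_force: [-0.3, -0.5, -1.9]
finger_gap: 0.0307
finger_force: 30.0
```

```bash
cat > hung.py <<'E'
from h import *
np.set_printoptions(precision=4,suppress=True)
s=arm.get_state();R=Ro.from_rotvec(s["eef_rot"]).as_matrix();print(s["t"],s["ee_pos"],s["contact_force"],s["wrist_torque"])
print("to hung",R.T@(np.array([.4600,-.2708,.233])-s["ee_pos"]))
E
python3 hung.py
```

```text
26.125 [ 0.4633 -0.2697  0.2661] [-0.2969 -0.5181 -1.929 ] [-0.0578  0.0307 -0.0385]
to hung [-0.     -0.0035  0.0331]
```

The hook is over the bar with no contact force. Lowering now.

Emit:
move_arm --targets '[{"tx":0,"ty":-0.01,"tz":0.05,"yaw":0,"gripper":0},{"tx":0,"ty":-0.01,"tz":0.06,"yaw":0,"gripper":0},{"tx":0,"ty":-0.01,"tz":0.06,"yaw":0,"gripper":0},{"tx":0,"ty":0,"tz":0.06,"yaw":0,"gripper":0},{"tx":0,"ty":0,"tz":0.05,"yaw":0,"gripper":0},{"tx":0,"ty":0,"tz":0.03,"yaw":0,"gripper":0},{"tx":0,"ty":0,"tz":0.01,"yaw":0,"gripper":0},{"tx":0,"ty":0,"tz":0,"yaw":0,"gripper":0},{"tx":0,"ty":0,"tz":0,"yaw":0,"gripper":0}]'

```text
t: 27.25
ee_pos: [0.4605, -0.2707, 0.2344]
eef_rot: [1.82, 2.56, 0.0]
contact_force: [0.2, -0.5, -1.7]
finger_gap: 0.0309
finger_force: 30.0
```

```bash
python3 hung.py
```

```text
27.25 [ 0.4605 -0.2707  0.2344] [ 0.2246 -0.5418 -1.7178] [-0.097   0.0162 -0.0441]
to hung [ 0.0001 -0.0005  0.0014]
```

Emit:
move_arm --targets '[{"tx":0,"ty":0,"tz":0.007,"yaw":0,"gripper":0},{"tx":0,"ty":0,"tz":0.007,"yaw":0,"gripper":0},{"tx":0,"ty":0,"tz":0,"yaw":0,"gripper":0},{"tx":0,"ty":0,"tz":0,"yaw":0,"gripper":0},{"tx":0,"ty":0,"tz":0,"yaw":0,"gripper":0}]'

```text
t: 27.88
ee_pos: [0.4604, -0.2708, 0.2329]
eef_rot: [1.82, 2.56, -0.0]
contact_force: [-1.7, 0.2, 1.4]
finger_gap: 0.0309
finger_force: 30.0
```

```bash
python3 hung.py
```

```text
27.875 [ 0.4604 -0.2708  0.2329] [-1.7132  0.2402  1.4247] [-0.017   0.1232 -0.0483]
to hung [ 0.0001 -0.0004 -0.0001]
```

The bar now carries the load. Opening gently.

Emit:
move_arm --targets '[{"tx":0,"ty":0,"tz":0,"yaw":0,"gripper":0.4},{"tx":0,"ty":0,"tz":0,"yaw":0,"gripper":0.45},{"tx":0,"ty":0,"tz":0,"yaw":0,"gripper":0.5},{"tx":0,"ty":0,"tz":0,"yaw":0,"gripper":0.6},{"tx":0,"ty":0,"tz":0,"yaw":0,"gripper":0.7},{"tx":0,"ty":0,"tz":0,"yaw":0,"gripper":0.7},{"tx":0,"ty":0,"tz":0,"yaw":0,"gripper":0.7}]'

```text
t: 28.75
ee_pos: [0.4604, -0.2707, 0.2327]
eef_rot: [1.82, 2.561, -0.0]
contact_force: [-0.1, -0.5, 0.5]
finger_gap: 0.0649
finger_force: 0.0
```

```bash
cat > chk.py <<'E'
from h import *
for n in("scene","top"):
  for i in range(2):
    g=cam(n);c=g["color"].astype(int);cv2.imwrite(f"pics/{n}_{i}c.png",g["color"][:,:,::-1])
    m=((c[:,:,2]-c[:,:,0]>60)&(c[:,:,2]>110)).astype(np.uint8)
    k,l,st,ce=cv2.connectedComponentsWithStats(m);print(n,arm.get_state()["t"],[(st[j].tolist(),ce[j].round(1).tolist()) for j in range(1,k) if st[j][4]>40 and 240<ce[j][0]<370])
  print(proj(g,[.4605,-.2708,.18]),proj(g,[.4605,-.2708,.03]))
E
python3 chk.py; python3 hung.py
```

```text
scene 28.8 [([249, 161, 16, 19, 192], [256.6, 169.2]), ([282, 195, 18, 26, 160], [292.2, 207.1]), ([283, 243, 68, 46, 1768], [312.8, 264.4])]
scene 28.85 [([249, 161, 16, 19, 190], [256.6, 169.2]), ([282, 195, 18, 26, 159], [292.1, 207.1]), ([283, 243, 68, 46, 1767], [312.7, 264.4])]
[309.83009514 228.18164292] [309.80405056 283.92993235]
top 28.9 [([301, 94, 89, 79, 695], [360.9, 117.7]), ([266, 113, 28, 74, 591], [277.1, 140.4]), ([312, 192, 79, 28, 430], [349.8, 205.8])]
top 28.95 [([301, 94, 89, 79, 694], [360.9, 117.7]), ([266, 113, 28, 74, 588], [277.1, 140.4]), ([312, 192, 79, 28, 428], [349.9, 205.8])]
[358.5889263  254.72062538] [354.49185641 252.50938458]
28.95 [ 0.4603 -0.2707  0.2327] [ 0.588  -0.1031  0.0289] [-0.0438  0.0607  0.0246]
to hung [ 0.     -0.0004 -0.0003]
```

The board hangs under the bar (scene blob at (313,264)) and is still. I'll open a little wider and withdraw straight up.

Emit:
move_arm --targets '[{"tx":0,"ty":0,"tz":0,"yaw":0,"gripper":0.9},{"tx":0,"ty":0,"tz":-0.05,"yaw":0,"gripper":0.9},{"tx":0,"ty":0,"tz":-0.15,"yaw":0,"gripper":0.9},{"tx":0,"ty":0,"tz":-0.25,"yaw":0,"gripper":0.9},{"tx":0,"ty":0,"tz":-0.35,"yaw":0,"gripper":0.9},{"tx":0,"ty":0,"tz":-0.4,"yaw":0,"gripper":0.9},{"tx":0,"ty":0,"tz":-0.2,"yaw":0,"gripper":0.9},{"tx":0,"ty":0,"tz":0,"yaw":0,"gripper":0.9},{"tx":0,"ty":0,"tz":0,"yaw":0,"gripper":0.9},{"tx":0,"ty":0,"tz":0,"yaw":0,"gripper":0.9},{"tx":0,"ty":0,"tz":0,"yaw":0,"gripper":0.9}]'

```text
t: 30.32
ee_pos: [0.4601, -0.2705, 0.3717]
eef_rot: [-1.819, -2.559, -0.0]
contact_force: [-0.3, -0.5, 0.0]
finger_gap: 0.0838
finger_force: 0.0
```

```bash
python3 chk.py; python3 hung.py
```

```text
scene 30.375 [([249, 161, 16, 19, 190], [256.6, 169.2]), ([282, 195, 25, 26, 198], [294.1, 205.4]), ([283, 243, 68, 47, 1777], [312.8, 264.6])]
scene 30.425 [([249, 161, 16, 19, 190], [256.6, 169.2]), ([282, 195, 25, 26, 199], [294.1, 205.4]), ([283, 243, 68, 47, 1777], [312.8, 264.6])]
[309.83009514 228.18164292] [309.80405056 283.92993235]
top 30.475 [([301, 94, 89, 79, 708], [360.5, 117.5]), ([266, 113, 28, 74, 583], [277.1, 140.5]), ([312, 192, 79, 28, 430], [349.9, 205.8])]
top 30.525 [([301, 94, 89, 79, 709], [360.5, 117.5]), ([266, 114, 25, 73, 581], [277.0, 140.7]), ([312, 192, 79, 28, 429], [349.9, 205.9])]
[358.5889263  254.72062538] [354.49185641 252.50938458]
30.525 [ 0.4603 -0.2706  0.3724] [-0.1813 -0.0612  0.0341] [ 0.0044  0.0867 -0.0435]
to hung [-0.0001 -0.0003  0.1394]
```

Emit:
move_arm --targets '[{"tx":0,"ty":0,"tz":0,"yaw":0,"gripper":0.9},{"tx":0,"ty":0,"tz":0,"yaw":0,"gripper":0.9},{"tx":0,"ty":0,"tz":0,"yaw":0,"gripper":0.9},{"tx":0,"ty":0,"tz":0,"yaw":0,"gripper":0.9},{"tx":0,"ty":0,"tz":0,"yaw":0,"gripper":0.9},{"tx":0,"ty":0,"tz":0,"yaw":0,"gripper":0.9},{"tx":0,"ty":0,"tz":0,"yaw":0,"gripper":0.9},{"tx":0,"ty":0,"tz":0,"yaw":0,"gripper":0.9}]'

```text
t: 31.52
ee_pos: [0.4604, -0.2707, 0.3727]
eef_rot: [-1.82, -2.561, 0.0]
contact_force: [-0.4, 0.7, 1.3]
finger_gap: 0.0837
finger_force: 0.0
```

```bash
python3 chk.py
```

```text
scene 31.575 [([249, 161, 16, 19, 190], [256.6, 169.2]), ([282, 195, 25, 26, 198], [294.1, 205.4]), ([283, 243, 68, 47, 1778], [312.8, 264.6])]
scene 31.625 [([249, 161, 16, 19, 191], [256.6, 169.3]), ([282, 195, 25, 26, 196], [294.1, 205.4]), ([283, 243, 68, 47, 1777], [312.8, 264.6])]
[309.83009514 228.18164292] [309.80405056 283.92993235]
top 31.675 [([301, 94, 89, 79, 706], [360.6, 117.5]), ([266, 113, 28, 74, 585], [277.1, 140.5]), ([312, 192, 79, 28, 432], [349.6, 205.9])]
top 31.725 [([301, 94, 89, 79, 705], [360.6, 117.5]), ([266, 114, 25, 73, 581], [277.0, 140.7]), ([312, 192, 79, 28, 429], [349.8, 205.8])]
[358.5889263  254.72062538] [354.49185641 252.50938458]
```

```bash
python3 -c "
from bench import arm
print(arm.finish_job())"
```

```text
the job is handed in; nothing more can be done
None
```

The S-hook is back over the bar near its middle with the clipboard hanging from it, motionless in camera frames over the last 1.3 s; I handed the job in at about 32 s with the gripper clear, but did not measure the clipboard's clearance above the rail base (about 9 mm by calculation).

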